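# Restock the touch-latch cupboard's door rack

### The job

Restock the finishing cupboard: press its handleless door until the touch latch clicks, catch the door as it springs and ease it round to its stop without letting it fly open. Then slide the wooden wedge, thin end first, under the door from the side the rack is on and tap it home until the door is jammed firmly at its stop, and stand every small amber bottle upright in the rack on the door. Leave the door wedged open and the other things on the bench where they are.

Things in the scene. Friction and masses are not known exactly. Their poses are not given: they have to be found in the camera images.
- door_swing (a joint): door angle in rad: 0 shut and latched, about -0.012 where the latch clicks, -0.03 as far in as it goes, 1.6 open at its stop (to 1.67 when jammed). A wooden raised-panel door without handle, hinged at the robot's left; the free edge swings towards the robot. Unlatched, it swings open by itself (1 N at the free edge when shut, 0.2 N at the stop, where it rests but swings at a touch)
- touch_latch (a joint): the touch latch inside the cupboard: 0 holds the door shut, above 0.18 rad it has clicked and stays released. About 5 N on the door's face near its free edge, moving it 3 to 6 mm inwards, works it; the door then springs out
- door_hinge (a point): on the door's hinge line, at bench height. Axes turn with the door: x from outer to inner (rack) face, y from free edge towards hinge, z up. Outer face at x = -10 mm, inner at +10, free edge at y = -280; lower edge 9 mm, upper edge 262 mm above the bench. Seen from above the door opens clockwise. Cupboard: 284 mm wide, 267 high, 200 deep behind the shut door
- door_press (a point): on the door's outer face, 225 mm from the hinge and 200 mm above the bench: a good place to press it and to hold it back. Axes as door_hinge
- door_foot (a point): on the lower edge of the door's inner face, 245 mm from the hinge (35 mm from the free edge), 9 mm above the bench: where the wedge goes under, driven along -x. Axes as door_hinge. Above it, 110 to 120 mm over the bench, the latch's steel strike stands 38 mm out from the door; nothing else is below the rack
- rack (a point): centre of the floor of the wooden rack on the door's inner face (inside the cupboard while shut), 155 mm above the bench; axes as door_hinge. An open-topped trough, inside 54 mm deep (x, from the door's face) and 200 mm long (y); walls 6 mm thick, 37 mm above the floor; underside 147 mm above the bench; its outermost face is 60 mm from the door's inner face
- wedge_centre (a point): centre of the loose wooden wedge, 9 mm above its flat underside: 180 mm long (x, thin toe at +x), 40 mm wide (y), 3 mm thick at the toe rising evenly to 33 mm at the heel (-x); 90 g. Lying flat it meets the door when the toe is 36 mm past the door's inner face; about 10 to 20 N of push then jams it
- wedge: the same wedge: origin at the centre of its underside, axes as above
- bottle0_centre (a point): centre, 40 mm above the base, of a small amber bottle: round body 40 mm wide and 42 mm tall with a black cap 22 mm wide from 49 to 80 mm above the base, 80 mm tall in all, 80 g; z up its axis. Take it by the cap. There are two to four such bottles on the bench
- bottle1_centre (a point): the same for the second bottle, if present
- bottle2_centre (a point): the same for the third bottle, if present
- bottle3_centre (a point): the same for the fourth bottle, if present
- bottle0: a small amber bottle: origin under its base
- bottle1: likewise
- bottle2: likewise
- bottle3: likewise
- sanding_block: cork sanding block 110 x 65 x 28 mm, to be left alone; origin under its centre
- tape_roll: roll of masking tape lying flat, 100 mm wide, 25 mm high, to be left alone
- spray_can: small spray can 52 mm wide, 125 mm tall, to be left alone
- pencil_mug: white mug 72 mm wide, 90 mm tall, to be left alone
- screwdriver: screwdriver, to be left alone
- brush: flat varnish brush, to be left alone
- door: the cupboard's door: 280 mm wide, 20 mm thick, 253 mm tall, 1.2 kg; origin and axes as point door_hinge
Things that resemble listed ones, but are neither listed nor needed, are in the scene too. Of the things that look like the wedge, take the one that is farthest to the robot's left at the start.

How it is judged:
By the outcome, as a careful person would: the job done as asked, in the order asked, and still so for the second after the job is handed in, with the robot touching nothing.
Of bottle0, bottle1, bottle2, bottle3 only 2 to 4 are there at a start; the rules pass over those that are not, and their reading is None.
At some moment in a run one of bottle0, bottle1, bottle2, bottle3 may be knocked a few centimetres aside while the robot is not near it.
It also fails if it takes over 210 s, if anything falls off the work surface, if the arm or the gripper's body presses on something with over 40 N, if the wrist force passes 120 N, or if a joint passes its speed limit or range.

### The arm

A 7-joint arm with a two-finger parallel gripper is mounted at the origin on the work surface. World frame = base frame: x ahead of the robot, y to its left, z up, the work surface at z = 0. Lengths are in m, angles in rad, forces in N, time in s.
With the tool pointing down it reaches from about 0.4 to 0.85 m from the base axis. Payload 4.5 kg.
Tool frame: the origin (TCP) lies midway between the tips of the shut fingers; the grasp point (between the pads) lies 19 mm behind it; z points along the fingers, y is the line along which they close (so a half turn about z gives the same grasp; the last joint's range is limited). The gripper opens to 88 mm and grips with 3 to 60 N. Pads are 18 mm wide; open, the fingers measure 123 mm over their backs; the gripper's body (75 mm by 187 mm) begins 45 mm behind the grasp point.
Start: joints at [-1.137, 0.689, -0.195, 1.565, 0.157, 0.902, -0.215], TCP at [0.243, 0.576, 0.239] pointing down, gripper open.
Joint ranges: [-3.01, 3.01], [-0.46, 2.08], [-1.47, 1.51], [0.13, 2.56], [-1, 4.14], [0.04, 2.09], [-2.66, 2.66]. Speed limits (rad/s): [2.57, 2.57, 3.14, 3.14, 3.14, 3.14, 3.14].

### API

Orientations are given as a unit quaternion [x, y, z, w].
In Python, from plant import r gives the robot as it stands.
- The arm moves only by the tool carry_out, never from a script. Its argument "plan" is a list of rows, each an object with "rot": the turn, a rotation vector about the tool's x, y, z in rad, a list of three; "xyz": the shift along the tool's x, y, z in m, a list of three; "grip": the closure in counts, from 0 (fully open) to 255 (shut). In form: [{"rot": [wx, wy, wz], "xyz": [dx, dy, dz], "grip": grip}, ...]. A call has 1 to 8 rows; each row is the pose to reach, as a shift and turn from the pose commanded when the call began, along the tool's axes at that moment; what a row does not reach only later rows make up. A row lasts 1/12 s, in which the tool goes at most 41.7 mm and 7.16 degrees, less where a joint would pass 70% of its speed; a pose out of reach is approached as far as the arm can. A call with a gripper value outside its range is refused whole. The fingers move at their own pace and stop on an object; "squeeze" is the grip in N (left out, the last holds). Time passes only in rows, so rows that repeat a pose let the fingers close. It gives the time, the measured TCP pose, the force, the opening and the grip force at its end, in the units of the state.
- r.get_state(): the state, without advancing time (a new reading comes with each control period).
- r.snapshot(name): name is "side" or "top" or "wrist"; returns the picture (384x512x3 uint8, red, green, blue); there is no depth.
- r.camera_params(name): a dict with "fx", "fy", "cx", "cy" (pixels), "position" and "attitude" of the camera in the world; the wrist camera has in their place "hand_eye" (4x4, takes a point from camera to tool coordinates, whose origin is the TCP and whose axes are the flange's). Camera axes: x right, y down, z forward; pixel columns grow to the right and rows downward; lengths in m; the calibration is good to about 2 mm. A picture is of the moment at which its call begins: read the wrist's pose just before it. camera_params takes no time and is no camera call.
- r.finish_job(): hands the job in; it is judged then, once.
The state is a dict: "clock": time; "q": joint angles; "qd": joint speeds; "joint_torque": joint torques, N m; "tool_pos": TCP position; "eef_rot": TCP orientation; "contact_force": force on the tool from outside, world axes, zero at the start; "moment": the same for the moment, N m; "opening": opening from 0.0 (shut) to 1.0 (fully open); "finger_force": force on a finger pad.
Only numpy, scipy, OpenCV 4.12 (cv2) and the standard library are available. Lean on these libraries where they do the work, as an engineer would, in place of code of your own. Each camera call takes 0.05 s, during which the arm holds its last target. There are 200 camera calls.

## Working session

There is one attempt and no reset: what is moved stays moved. The work goes in short steps, Python scripts to look and compute and a tool call to move; the robot and the scene stay as the last step left them, time stands still between calls to the robot, and variables do not carry over. Pictures are saved under pics/ and viewed, at most 14 in all, crops included, and the job is handed in when it is done.

Besides the shell and the picture viewer there is one more tool, called after "Emit:" as name(argument=value, ...) on one line, values as JSON. carry_out: Moves the arm, as the interface text tells. Its arguments: {"type":"object","properties":{"plan":{"type":"array"},"squeeze":{"type":"number"}},"required":["plan"]}

```bash
ls; mkdir -p pics; python3 - <<'E'
from plant import r
import cv2,numpy as np
s=r.get_state();print(s)
for n in("side","top","wrist"):
    im=r.snapshot(n);cv2.imwrite(f"pics/{n}0.png",im[:,:,::-1]);print(n,r.camera_params(n))
a=[cv2.imread(f"pics/{n}0.png") for n in("side","top")]
for n,i in zip(("side","top"),a): cv2.imwrite(f"pics/{n}0b.png",cv2.resize(i,(800,600),interpolation=cv2.INTER_CUBIC))
E
```

```text
pics
{'clock': 0.0, 'q': array([-1.13717074,  0.69003252, -0.19449375,  1.56634345,  0.15731711,
        0.90247779, -0.21509446]), 'qd': array([ 4.61426455e-04,  5.26782359e-04,  4.88498878e-04,  6.88069610e-04,
       -5.83787854e-04, -2.47429347e-05,  1.30472423e-03]), 'joint_torque': array([ 7.20113912e-04, -5.27564800e+01, -1.26696814e+00, -1.53435785e+01,
       -5.27037133e-02,  6.48902016e-03,  1.68454603e-04]), 'tool_pos': array([0.24309889, 0.57509877, 0.23787938]), 'eef_rot': array([ 1.98542180e-01,  9.80091899e-01, -9.27973418e-04, -1.09595975e-04]), 'contact_force': array([-0.18730923, -0.13386917, -0.28366789]), 'moment': array([-0.01387966,  0.02550228, -0.00220619]), 'finger_force': 0.0, 'opening': 1.0041836887871545}
side {'fx': 349.7233425446026, 'fy': 349.7233425446026, 'cx': 259.414824924897, 'cy': 189.3884553004811, 'position': array([-0.15209931, -0.63202513,  0.8787461 ]), 'attitude': array([ 0.83278167, -0.33858728,  0.15381243, -0.41009154])}
top {'fx': 415.63748319336105, 'fy': 415.63748319336105, 'cx': 258.8919334325214, 'cy': 184.78649247856328, 'position': array([0.20710402, 0.05023063, 1.41771807]), 'attitude': array([ 0.71799968, -0.68694158,  0.07968904, -0.07897709])}
wrist {'fx': 343.84494126001334, 'fy': 343.84494126001334, 'cx': 257.11390979883504, 'cy': 199.8158151033088, 'hand_eye': array([[ 6.93245344e-04, -9.58902091e-01, -2.83736318e-01,
         7.19821630e-02],
       [ 9.99999644e-01,  5.27982529e-04,  6.58927086e-04,
         1.26706406e-03],
       [-4.82038742e-04, -2.83736674e-01,  9.58902116e-01,
        -1.47030005e-01],
       [ 0.00000000e+00,  0.00000000e+00,  0.00000000e+00,
         1.00000000e+00]])}
```

View pics/side0b.png

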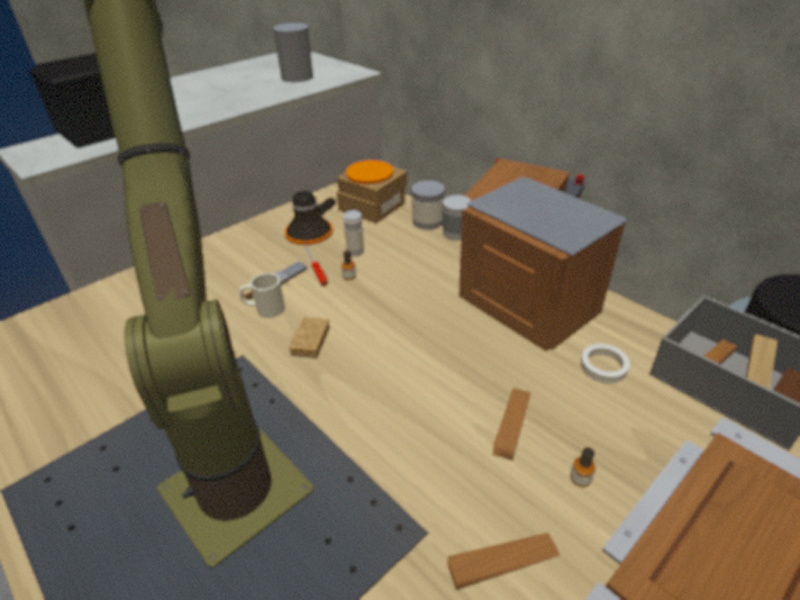

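View pics/top0b.png

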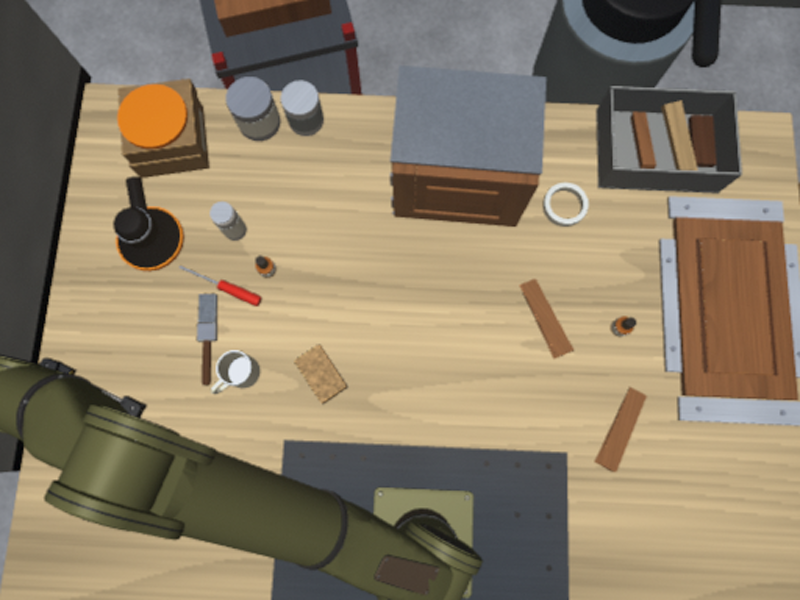

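```bash
cat > h.py <<'E'
from plant import r
import numpy as np, cv2
from scipy.spatial.transform import Rotation as R
def cam(n):
    p=r.camera_params(n)
    if 'position' in p: return p,np.array(p['position']),R.from_quat(p['attitude']).as_matrix()
    s=r.get_state();T=np.eye(4);T[:3,:3]=R.from_quat(s['eef_rot']).as_matrix();T[:3,3]=s['tool_pos']
    T=T@p['hand_eye'];return p,T[:3,3],T[:3,:3]
def pix2(c,u,v,z):   # pixel -> world point at height z
    p,o,M=c;d=M@np.array([(u-p['cx'])/p['fx'],(v-p['cy'])/p['fy'],1]);return o+d*(z-o[2])/d[2]
def proj(c,P):
    p,o,M=c;q=(np.atleast_2d(P)-o)@M;return np.c_[q[:,0]/q[:,2]*p['fx']+p['cx'],q[:,1]/q[:,2]*p['fy']+p['cy']]
def down(yaw):       # tool down, tool x pointing along world yaw
    return R.from_euler('z',yaw)*R.from_euler('x',np.pi)
def go(pos,rot,base=None):  # shift & rotvec in tool axes from base (pos,Rot)
    s=r.get_state();p0,R0=base if base else (s['tool_pos'],R.from_quat(s['eef_rot']))
    return np.round(R0.inv().apply(np.array(pos)-p0),4),np.round((R0.inv()*rot).as_rotvec(),4)
def snap(n,f,x0=0,y0=0,w=512,h=384,k=1.5625):
    im=r.snapshot(n)[:,:,::-1][y0:y0+h,x0:x0+w];cv2.imwrite(f'pics/{f}.png',cv2.resize(im,None,fx=k,fy=k,interpolation=cv2.INTER_CUBIC))
E
python3 - <<'E'
import cv2
for n,x,y,w,h,k in(("top",245,95,200,150,4),("side",285,110,160,120,5)):
    cv2.imwrite(f"pics/{n}0c.png",cv2.resize(cv2.imread(f"pics/{n}0.png")[y:y+h,x:x+w],None,fx=k,fy=k,interpolation=cv2.INTER_CUBIC))
E
```

```text
(no output)
```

View pics/top0c.png

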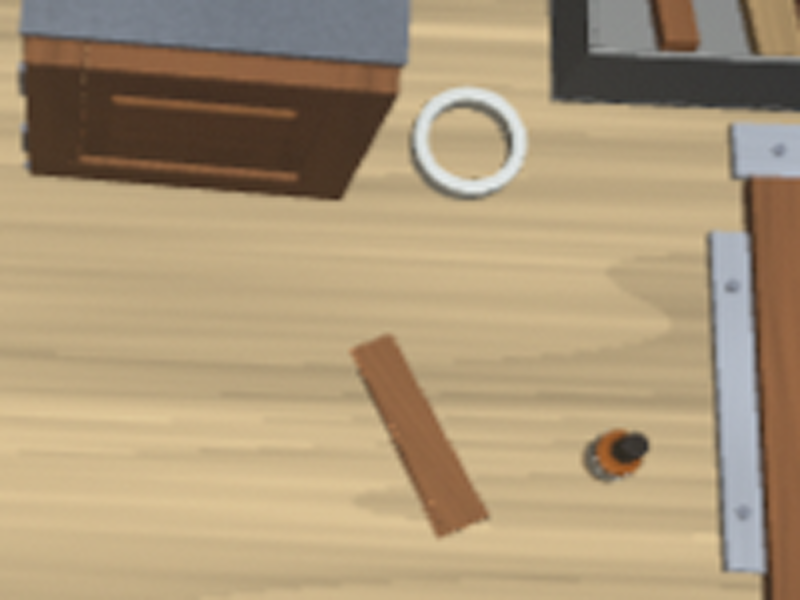

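View pics/side0c.png

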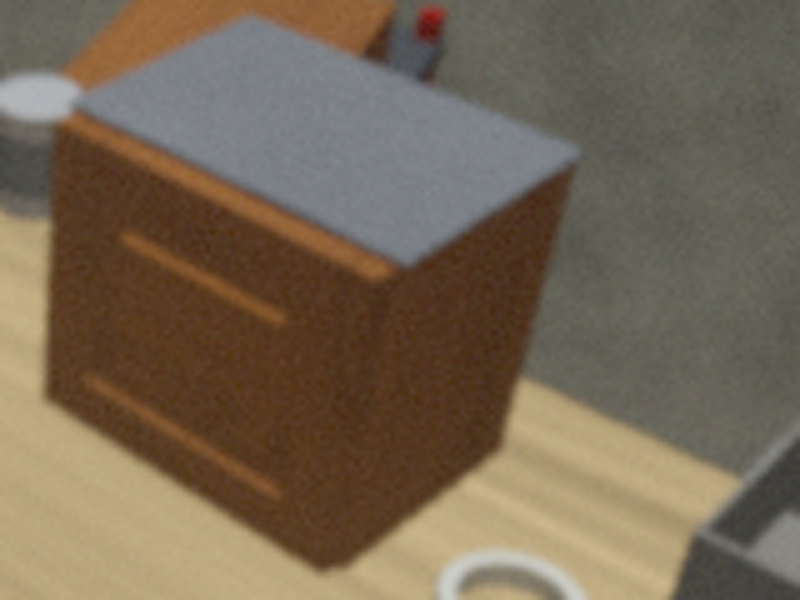

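```bash
python3 - <<'E'
from h import *
import scipy.optimize as so
t=cam('top');s=cam('side')
tp=lambda u,v:(245+u/4,95+v/4); sp=lambda u,v:(285+u/5,110+v/5)
obs=[(t,tp(30,172),(-.01,0,.009)),(t,tp(342,198),(-.01,-.28,.009)),(t,tp(27,62),(-.01,0,.262)),(t,tp(397,92),(-.01,-.28,.262)),
(s,sp(48,398),(-.01,0,.009)),(s,sp(325,570),(-.01,-.28,.009)),(s,sp(57,120),(-.01,0,.262)),(s,sp(385,280),(-.01,-.28,.262))]
def f(x):
    out=[]
    for c,uv,P in obs:
        a=x[2];W=np.array([x[0]+np.cos(a)*P[0]-np.sin(a)*P[1],x[1]+np.sin(a)*P[0]+np.cos(a)*P[1],P[2]])
        out.append(proj(c,W)[0]-uv)
    return np.ravel(out)
o=so.least_squares(f,[.7,.1,0],loss='soft_l1');print('hinge',o.x,np.round(o.fun.reshape(-1,2),1) if len(o.fun)==16 else '')
print(np.round(f(o.x).reshape(-1,2),1))
for n,u,v,z in(('wA',350,350,.01),('wB',393,335,.01),('wC',490,517,.03),('wD',438,537,.03),('bR cap',632,445,.08),('bR base',603,460,.015)): print(n,pix2(t,*tp(u,v),z).round(3))
print('bL cap',pix2(t,262*.64,260*.64,.08).round(3),'base',pix2(t,267*.64,272*.64,.01).round(3))
print('bL side',pix2(s,348*.64,255*.64,.08).round(3),pix2(s,348*.64,275*.64,.01).round(3))
print('bR side',pix2(s,587*.64,452*.64,.08).round(3))
i=cv2.imread('pics/side0.png')[235:325,270:390];cv2.imwrite('pics/side0d.png',cv2.resize(i,None,fx=6,fy=6,interpolation=cv2.INTER_CUBIC))
E
```

```text
hinge [ 0.70844287  0.08682114 -0.04128929] [[-0.3  0.2]
 [ 0.1  0.2]
 [-0.4 -0.5]
 [ 1.2 -0.3]
 [-1.  -0.2]
 [ 0.4  1.1]
 [-0.  -0.3]
 [-0.2 -0.1]]
[[-0.3  0.2]
 [ 0.1  0.2]
 [-0.4 -0.5]
 [ 1.2 -0.3]
 [-1.  -0.2]
 [ 0.4  1.1]
 [-0.  -0.3]
 [-0.2 -0.1]]
wA [ 0.549 -0.2    0.01 ]
wB [ 0.564 -0.237  0.01 ]
wC [ 0.405 -0.314  0.03 ]
wD [ 0.386 -0.271  0.03 ]
bR cap [ 0.462 -0.418  0.08 ]
bR base [ 0.461 -0.416  0.015]
bL cap [0.562 0.362 0.08 ] base [0.554 0.364 0.01 ]
bL side [0.554 0.352 0.08 ] [0.554 0.362 0.01 ]
bR side [ 0.459 -0.42   0.08 ]
```

View pics/side0d.png

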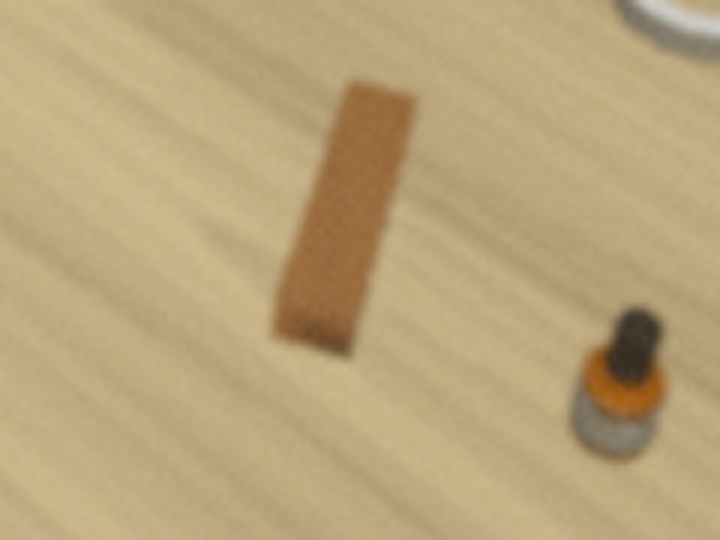

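```bash
cat >> h.py <<'E'
H=np.array([.7084,.0868]);A0=-.0413
def door(x,y,z,th=0):   # door coords -> world, door opened by th
    a=A0-th;c,s=np.cos(a),np.sin(a);return np.array([H[0]+c*x-s*y,H[1]+s*x+c*y,z])
E
python3 - <<'E'
from h import *
P=door(-.05,-.225,.215);print(P);print(go(P,down(np.pi+A0)))
E
```

```text
[ 0.64915278 -0.13594372  0.215     ]
(array([-0.6508, -0.4971,  0.0239]), array([-1.400e-03, -1.000e-04, -3.584e-01]))
```

Emit:
carry_out(plan=[{"rot":[0,0,0],"xyz":[-0.217,-0.166,0.008],"grip":255},{"rot":[0,0,0],"xyz":[-0.217,-0.166,0.008],"grip":255},{"rot":[0,0,0],"xyz":[-0.217,-0.166,0.008],"grip":255},{"rot":[0,0,0],"xyz":[-0.217,-0.166,0.008],"grip":255},{"rot":[0,0,0],"xyz":[-0.217,-0.166,0.008],"grip":255},{"rot":[0,0,0],"xyz":[-0.217,-0.166,0.008],"grip":255},{"rot":[0,0,0],"xyz":[-0.217,-0.166,0.008],"grip":255},{"rot":[0,0,0],"xyz":[-0.217,-0.166,0.008],"grip":255}])

```text
clock: 0.82
tool_pos: [0.3819, 0.3314, 0.2302]
eef_rot: [0.203, 0.979, -0.003, 0.001]
contact_force: [-0.7, -0.5, 0.3]
opening: 0.418
finger_force: 0.0
```

Emit:
carry_out(plan=[{"rot":[0,0,0],"xyz":[-0.217,-0.166,0.008],"grip":255},{"rot":[0,0,0],"xyz":[-0.217,-0.166,0.008],"grip":255},{"rot":[0,0,0],"xyz":[-0.217,-0.166,0.008],"grip":255},{"rot":[0,0,0],"xyz":[-0.217,-0.166,0.008],"grip":255},{"rot":[0,0,0],"xyz":[-0.217,-0.166,0.008],"grip":255},{"rot":[0,0,0],"xyz":[-0.217,-0.166,0.008],"grip":255},{"rot":[0,0,0],"xyz":[-0.217,-0.166,0.008],"grip":255},{"rot":[0,0,0],"xyz":[-0.217,-0.166,0.008],"grip":255}])

```text
clock: 1.48
tool_pos: [0.5165, 0.0948, 0.2222]
eef_rot: [0.203, 0.979, -0.002, 0.001]
contact_force: [0.1, -0.3, 0.2]
opening: 0.005
finger_force: 0.0
```

Emit:
carry_out(plan=[{"rot":[0,0,-0.05],"xyz":[-0.217,-0.166,0.008],"grip":255},{"rot":[0,0,-0.1],"xyz":[-0.217,-0.166,0.008],"grip":255},{"rot":[0,0,-0.2],"xyz":[-0.217,-0.166,0.008],"grip":255},{"rot":[0,0,-0.3],"xyz":[-0.217,-0.166,0.008],"grip":255},{"rot":[0,0,-0.358],"xyz":[-0.217,-0.166,0.008],"grip":255},{"rot":[0,0,-0.358],"xyz":[-0.217,-0.166,0.008],"grip":255},{"rot":[0,0,-0.358],"xyz":[-0.217,-0.166,0.008],"grip":255},{"rot":[0,0,-0.358],"xyz":[-0.217,-0.166,0.008],"grip":255}])

```text
clock: 2.15
tool_pos: [0.6508, -0.1427, 0.2136]
eef_rot: [0.025, 1.0, -0.002, 0.001]
contact_force: [-0.7, 0.2, -0.2]
opening: 0.009
finger_force: 0.0
```

```bash
python3 - <<'E'
from h import *
print(go(door(-.05,-.225,.215),down(np.pi+A0)), r.get_state()['contact_force'],r.get_state()['opening'])
snap('wrist','w1')
E
```

```text
(array([ 0.002 ,  0.0067, -0.0014]), array([-0.0034,  0.0014, -0.0085])) [-0.66422414  0.21947079 -0.15460296] 0.008731123466200306
```

View pics/w1.png

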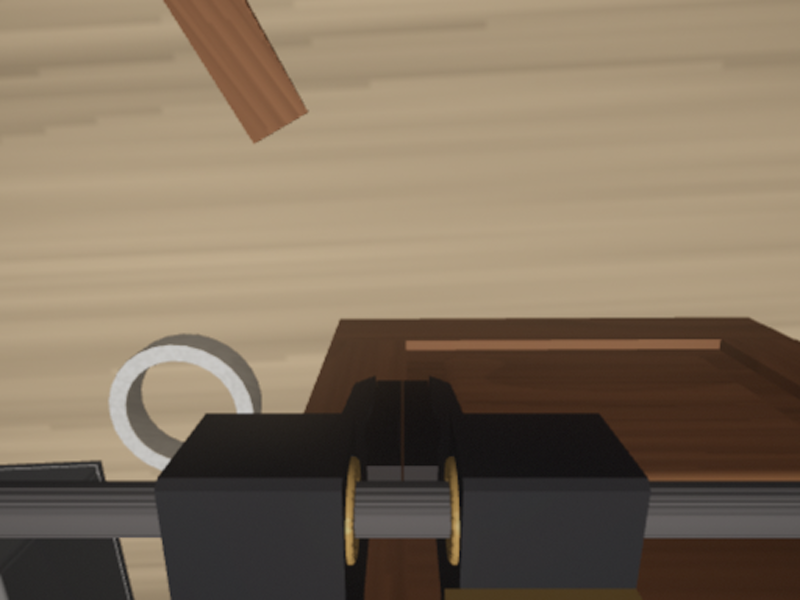

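Emit:
carry_out(plan=[{"rot":[0,0,0],"xyz":[-0.015,0.006,0],"grip":255},{"rot":[0,0,0],"xyz":[-0.028,0.006,0],"grip":255},{"rot":[0,0,0],"xyz":[-0.033,0.006,0],"grip":255},{"rot":[0,0,0],"xyz":[-0.035,0.006,0],"grip":255},{"rot":[0,0,0],"xyz":[-0.037,0.006,0],"grip":255},{"rot":[0,0,0],"xyz":[-0.039,0.006,0],"grip":255},{"rot":[0,0,0],"xyz":[-0.039,0.006,0],"grip":255}])

```text
clock: 2.78
tool_pos: [0.6819, -0.1274, 0.2146]
eef_rot: [0.018, 1.0, 0.001, -0.007]
contact_force: [-16.6, 2.8, 11.7]
opening: 0.009
finger_force: 8.9
```

```bash
python3 - <<'E'
from h import *
c=cam('wrist')
# (camera pose from w1 not kept; report contact)
s=r.get_state();print(s['contact_force'],s['tool_pos'],go(door(-.019,-.225,.215),down(np.pi+A0)))
E
```

```text
[-16.61046668   2.81095691  11.73220858] [ 0.68193888 -0.1274404   0.21459509] (array([ 0.0015, -0.0098, -0.0004]), array([ 0.0025, -0.0147,  0.0045]))
```

Emit:
carry_out(plan=[{"rot":[0,0,0],"xyz":[0.001,0,0],"grip":255},{"rot":[0,0,0],"xyz":[0.003,0,0],"grip":255},{"rot":[0,0,0],"xyz":[0.005,0,0],"grip":255},{"rot":[0,0,0],"xyz":[0.007,0,0],"grip":255},{"rot":[0,0,0],"xyz":[0.009,0,0],"grip":255},{"rot":[0,0,0],"xyz":[0.011,0,0],"grip":255},{"rot":[0,0,0],"xyz":[0.013,0,0],"grip":255},{"rot":[0,0,0],"xyz":[0.015,0,0],"grip":255}])

```text
clock: 3.45
tool_pos: [0.6733, -0.1313, 0.2147]
eef_rot: [0.021, 1.0, 0.0, 0.0]
contact_force: [-1.4, 1.1, -0.4]
opening: 0.008
finger_force: 0.4
```

```bash
python3 - <<'E'
from h import *
s=r.get_state();print(s['contact_force'],s['tool_pos'],go(door(-.019,-.225,.215),down(np.pi+A0)))
snap('top','t2',245,95,200,150,4)
E
```

```text
[-1.3699256   1.09868705 -0.4070725 ] [ 0.67329028 -0.13131856  0.21470503] (array([-0.0071, -0.0056, -0.0003]), array([ 0.0001,  0.0004, -0.0006]))
```

View pics/t2.png

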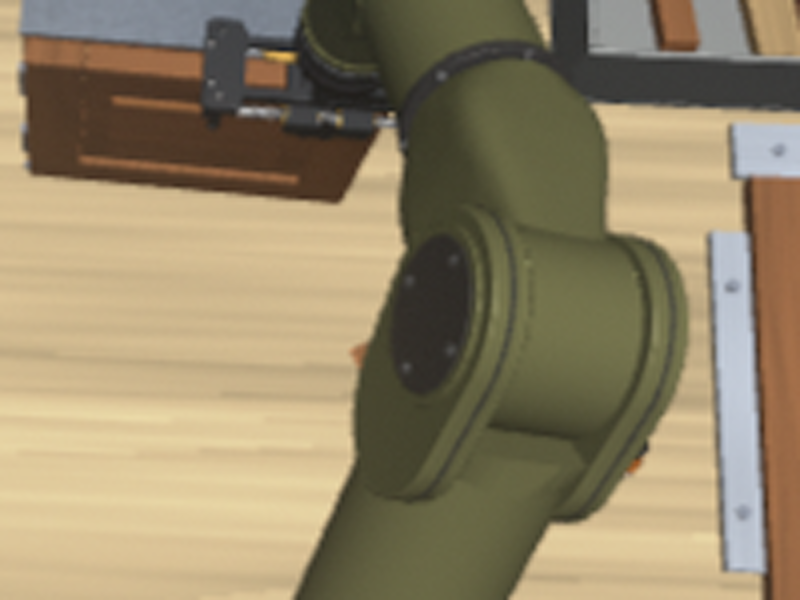

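Emit:
carry_out(plan=[{"rot":[0,0,0.03],"xyz":[0.0067,0.0007,0],"grip":255},{"rot":[0,0,0.06],"xyz":[0.0133,0.0015,0],"grip":255},{"rot":[0,0,0.09],"xyz":[0.0199,0.0026,0],"grip":255},{"rot":[0,0,0.12],"xyz":[0.0264,0.0039,0],"grip":255},{"rot":[0,0,0.15],"xyz":[0.033,0.0053,0],"grip":255},{"rot":[0,0,0.18],"xyz":[0.0394,0.007,0],"grip":255},{"rot":[0,0,0.21],"xyz":[0.0459,0.0088,0],"grip":255},{"rot":[0,0,0.24],"xyz":[0.0522,0.0109,0],"grip":255}])

```text
clock: 4.17
tool_pos: [0.6215, -0.1184, 0.2147]
eef_rot: [0.141, 0.99, 0.0, 0.0]
contact_force: [-0.3, 1.2, -0.4]
opening: 0.003
finger_force: 0.3
```

Emit:
carry_out(plan=[{"rot":[0,0,0.03],"xyz":[0.0067,0.0007,0],"grip":255},{"rot":[0,0,0.06],"xyz":[0.0133,0.0015,0],"grip":255},{"rot":[0,0,0.09],"xyz":[0.0199,0.0026,0],"grip":255},{"rot":[0,0,0.12],"xyz":[0.0264,0.0039,0],"grip":255},{"rot":[0,0,0.15],"xyz":[0.033,0.0053,0],"grip":255},{"rot":[0,0,0.18],"xyz":[0.0394,0.007,0],"grip":255},{"rot":[0,0,0.21],"xyz":[0.0459,0.0088,0],"grip":255},{"rot":[0,0,0.24],"xyz":[0.0522,0.0109,0],"grip":255}])

```text
clock: 4.83
tool_pos: [0.5746, -0.0933, 0.2148]
eef_rot: [0.259, 0.966, 0.0, 0.0]
contact_force: [-0.6, 1.0, -1.2]
opening: 0.005
finger_force: 0.3
```

Emit:
carry_out(plan=[{"rot":[0,0,0.03],"xyz":[0.0067,0.0007,0],"grip":255},{"rot":[0,0,0.06],"xyz":[0.0133,0.0015,0],"grip":255},{"rot":[0,0,0.09],"xyz":[0.0199,0.0026,0],"grip":255},{"rot":[0,0,0.12],"xyz":[0.0264,0.0039,0],"grip":255},{"rot":[0,0,0.15],"xyz":[0.033,0.0053,0],"grip":255},{"rot":[0,0,0.18],"xyz":[0.0394,0.007,0],"grip":255},{"rot":[0,0,0.21],"xyz":[0.0459,0.0088,0],"grip":255},{"rot":[0,0,0.24],"xyz":[0.0522,0.0109,0],"grip":255}])

```text
clock: 5.5
tool_pos: [0.5349, -0.0577, 0.2149]
eef_rot: [0.373, 0.928, 0.0, 0.001]
contact_force: [-0.4, 0.9, -0.2]
opening: 0.004
finger_force: 0.3
```

```bash
cat >> h.py <<'E'
def dc():  # TCP in hinge-polar: door angle by tool yaw, door-frame coords
    s=r.get_state();M=R.from_quat(s['eef_rot']).as_matrix();yaw=np.arctan2(M[1,0],M[0,0]);a=yaw-np.pi;th=(A0-a+np.pi)%(2*np.pi)-np.pi
    d=s['tool_pos'][:2]-H;c,n=np.cos(a),np.sin(a);return th,np.array([c*d[0]+n*d[1],-n*d[0]+c*d[1],s['tool_pos'][2]]),s['contact_force'],s['q']
E
python3 -c "
from h import *
print(*dc())"
```

```text
0.7222108476874656 [-0.02537141 -0.2243597   0.21491401] [-0.35374739  0.87605344 -0.21128278] [ 0.13453475  0.60797323 -0.18250774  1.85645859  0.16341543  0.69035289
  0.66514796]
```

Emit:
carry_out(plan=[{"rot":[0,0,0.03],"xyz":[0.0067,0.0007,0],"grip":255},{"rot":[0,0,0.06],"xyz":[0.0133,0.0015,0],"grip":255},{"rot":[0,0,0.09],"xyz":[0.0199,0.0026,0],"grip":255},{"rot":[0,0,0.12],"xyz":[0.0264,0.0039,0],"grip":255},{"rot":[0,0,0.15],"xyz":[0.033,0.0053,0],"grip":255},{"rot":[0,0,0.18],"xyz":[0.0394,0.007,0],"grip":255},{"rot":[0,0,0.21],"xyz":[0.0459,0.0088,0],"grip":255},{"rot":[0,0,0.24],"xyz":[0.0522,0.0109,0],"grip":255}])

```text
clock: 6.17
tool_pos: [0.5048, -0.0137, 0.215]
eef_rot: [0.481, 0.877, 0.0, 0.001]
contact_force: [0.4, 0.3, 0.0]
opening: 0.004
finger_force: 0.2
```

Emit:
carry_out(plan=[{"rot":[0,0,0.03],"xyz":[0.0067,0.0007,0],"grip":255},{"rot":[0,0,0.06],"xyz":[0.0133,0.0015,0],"grip":255},{"rot":[0,0,0.09],"xyz":[0.0199,0.0026,0],"grip":255},{"rot":[0,0,0.12],"xyz":[0.0264,0.0039,0],"grip":255},{"rot":[0,0,0.15],"xyz":[0.033,0.0053,0],"grip":255},{"rot":[0,0,0.18],"xyz":[0.0394,0.007,0],"grip":255},{"rot":[0,0,0.21],"xyz":[0.0459,0.0088,0],"grip":255},{"rot":[0,0,0.24],"xyz":[0.0522,0.0109,0],"grip":255}])

```text
clock: 6.83
tool_pos: [0.486, 0.0362, 0.215]
eef_rot: [0.582, 0.813, 0.001, 0.001]
contact_force: [-0.1, 0.4, -0.5]
opening: 0.004
finger_force: 0.2
```

Emit:
carry_out(plan=[{"rot":[0,0,0.03],"xyz":[0.0067,0.0007,0],"grip":255},{"rot":[0,0,0.06],"xyz":[0.0133,0.0015,0],"grip":255},{"rot":[0,0,0.09],"xyz":[0.0199,0.0026,0],"grip":255},{"rot":[0,0,0.12],"xyz":[0.0264,0.0039,0],"grip":255},{"rot":[0,0,0.15],"xyz":[0.033,0.0053,0],"grip":255},{"rot":[0,0,0.18],"xyz":[0.0394,0.007,0],"grip":255},{"rot":[0,0,0.21],"xyz":[0.0459,0.0088,0],"grip":255},{"rot":[0,0,0.24],"xyz":[0.0522,0.0109,0],"grip":255}])

```text
clock: 7.5
tool_pos: [0.4796, 0.0893, 0.215]
eef_rot: [0.675, 0.737, 0.001, 0.0]
contact_force: [-0.9, -0.3, 0.1]
opening: 0.004
finger_force: 0.1
```

```bash
python3 -c "
from h import *
print(*dc())"
```

```text
1.4418474789235596 [-0.02248581 -0.22770315  0.21499766] [-0.90691363 -0.3106667   0.08533479] [-0.31895073  0.54981902  0.06272258  2.00650922 -0.05927961  0.58532076
 -0.12842854]
```

Emit:
carry_out(plan=[{"rot":[0,0,0.025],"xyz":[0.0055,0.0005,0],"grip":255},{"rot":[0,0,0.05],"xyz":[0.011,0.0012,0],"grip":255},{"rot":[0,0,0.075],"xyz":[0.0165,0.002,0],"grip":255},{"rot":[0,0,0.1],"xyz":[0.022,0.003,0],"grip":255},{"rot":[0,0,0.12],"xyz":[0.0264,0.0039,0],"grip":255},{"rot":[0,0,0.14],"xyz":[0.031,0.005,0],"grip":255},{"rot":[0,0,0.16],"xyz":[0.035,0.006,0],"grip":255},{"rot":[0,0,0.18],"xyz":[0.0394,0.007,0],"grip":255}])

```text
clock: 8.17
tool_pos: [0.4828, 0.1289, 0.2148]
eef_rot: [0.739, 0.674, 0.0, 0.0]
contact_force: [-0.0, 0.2, 0.4]
opening: 0.007
finger_force: 0.0
```

Emit:
carry_out(plan=[{"rot":[0,0,0],"xyz":[0.004,0,0],"grip":255},{"rot":[0,0,0],"xyz":[0.008,0,0],"grip":255},{"rot":[0,0,0],"xyz":[0.012,0,0],"grip":255},{"rot":[0,0,0],"xyz":[0.02,0,0],"grip":255},{"rot":[0,0,0],"xyz":[0.04,0,0],"grip":255},{"rot":[0,0,0],"xyz":[0.04,0,-0.04],"grip":255},{"rot":[0,0,0],"xyz":[0.04,0,-0.08],"grip":255},{"rot":[0,0,0],"xyz":[0.04,0,-0.12],"grip":255}])

```text
clock: 8.83
tool_pos: [0.4854, 0.1691, 0.3357]
eef_rot: [0.738, 0.675, -0.001, -0.0]
contact_force: [1.3, 1.1, 0.1]
opening: 0.006
finger_force: 0.0
```

```bash
python3 - <<'E'
from h import *
print(*dc())
snap('top','t3',0,0);snap('side','s3')
c=r.snapshot('side')
E
```

```text
1.6194151477744843 [-0.06198034 -0.22949562  0.33572359] [1.27852534 1.057532   0.05655277] [-0.5420326   0.42756758  0.17835219  1.76916719 -0.09010907  0.95487598
 -0.41705584]
```

View pics/s3.png

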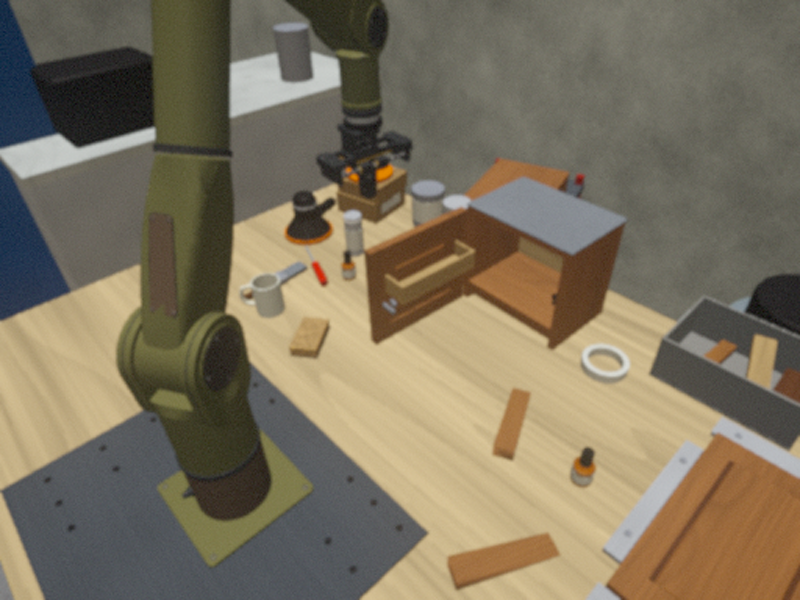

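```bash
python3 - <<'E'
from h import *
s=r.get_state()
print(go([.426,-.278,.25],down(.427)))
c=cam('top');im=cv2.imread('pics/t3.png')
# predicted door corners in top view for th=1.6
for P in((-.01,-.28,.262),(.01,-.28,.262),(.01,-.28,.009)): print(P,proj(c,door(*P,1.6))*1.5625)
cv2.imwrite('pics/t3c.png',cv2.resize(im[150:450,360:660],None,fx=2,fy=2))
E
```

```text
(array([-0.4517, -0.0216,  0.0858]), array([ 0.0039, -0.0068,  1.0531]))
(-0.01, -0.28, 0.262) [[369.54213489 309.61023633]]
(0.01, -0.28, 0.262) [[380.50203286 310.85675858]]
(0.01, -0.28, 0.009) [[383.98060607 332.76169136]]
```

View pics/t3c.png

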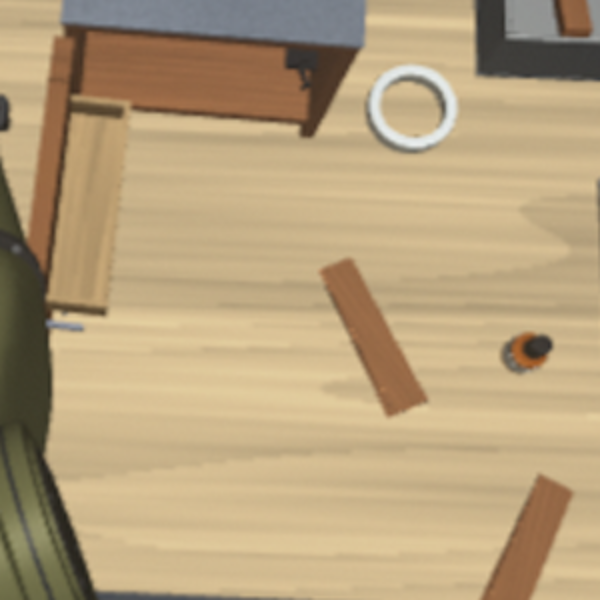

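Emit:
carry_out(plan=[{"rot":[0,0,0.12],"xyz":[-0.04,-0.003,0],"grip":0},{"rot":[0,0,0.24],"xyz":[-0.08,-0.006,0],"grip":0},{"rot":[0,0,0.36],"xyz":[-0.12,-0.009,0],"grip":0},{"rot":[0,0,0.48],"xyz":[-0.16,-0.012,0],"grip":0},{"rot":[0,0,0.6],"xyz":[-0.2,-0.015,0],"grip":0},{"rot":[0,0,0.72],"xyz":[-0.24,-0.018,0.02],"grip":0},{"rot":[0,0,0.84],"xyz":[-0.28,-0.02,0.04],"grip":0},{"rot":[0,0,0.96],"xyz":[-0.32,-0.022,0.06],"grip":0}])

```text
clock: 9.65
tool_pos: [0.4351, -0.141, 0.2774]
eef_rot: [0.967, 0.254, -0.001, -0.0]
contact_force: [1.3, 0.4, -0.7]
opening: 0.585
finger_force: 0.0
```

```bash
python3 - <<'E'
from h import *
print(go([.426,-.278,.12],down(.427)))
E
```

```text
(array([-0.0752,  0.115 ,  0.1574]), array([-0.0007,  0.001 ,  0.0875]))
```

Emit:
carry_out(plan=[{"rot":[0,0,0.0875],"xyz":[-0.03,0.046,0.02],"grip":0},{"rot":[0,0,0.0875],"xyz":[-0.055,0.09,0.06],"grip":0},{"rot":[0,0,0.0875],"xyz":[-0.075,0.115,0.1],"grip":0},{"rot":[0,0,0.0875],"xyz":[-0.075,0.115,0.13],"grip":0},{"rot":[0,0,0.0875],"xyz":[-0.075,0.115,0.157],"grip":0},{"rot":[0,0,0.0875],"xyz":[-0.075,0.115,0.157],"grip":0},{"rot":[0,0,0.0875],"xyz":[-0.075,0.115,0.157],"grip":0}])

```text
clock: 10.23
tool_pos: [0.425, -0.2764, 0.1176]
eef_rot: [0.977, 0.213, -0.003, -0.003]
contact_force: [0.9, 0.5, -0.4]
opening: 1.004
finger_force: 0.0
```

```bash
python3 - <<'E'
from h import *
import pickle
pickle.dump(cam('wrist'),open('wc.pkl','wb'));snap('wrist','w2')
print(go([.426,-.278,.007],down(.427)))
E
```

```text
(array([-0.0007,  0.002 ,  0.1126]), array([-0.0047,  0.0034,  0.0039]))
```

View pics/w2.png

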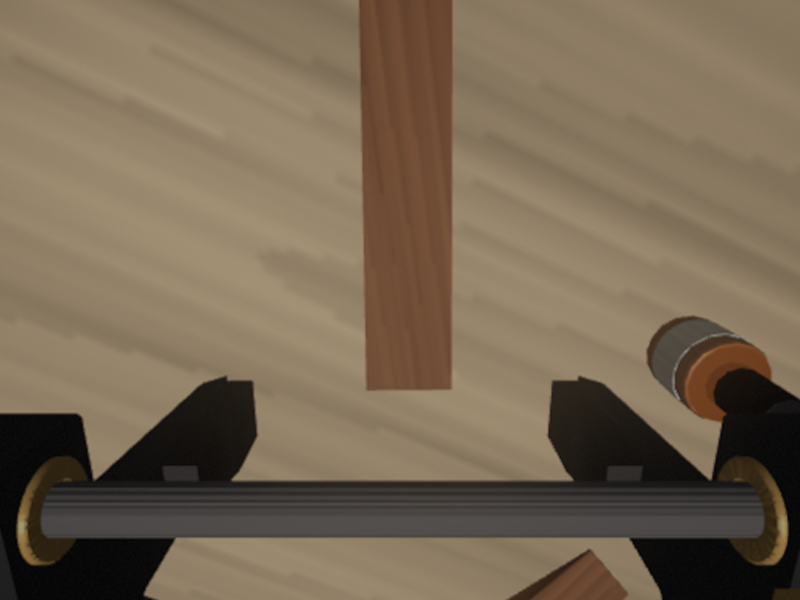

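```bash
python3 - <<'E'
from h import *
import pickle
c=pickle.load(open('wc.pkl','rb'))
for u,v,z in((367,390,.033),(452,390,.033),(365,200,.023),(452,200,.023),(360,0,.005),(452,0,.005)):
    print(pix2(c,u/1.5625,v/1.5625,z).round(4), go(pix2(c,u/1.5625,v/1.5625,z),down(.427))[0])
E
```

```text
[ 0.3886 -0.2744  0.033 ] [-0.0332 -0.017   0.0868]
[ 0.4054 -0.3107  0.033 ] [-0.0331  0.023   0.0866]
[ 0.4676 -0.2382  0.023 ] [ 0.0537 -0.0168  0.0965]
[ 0.4836 -0.2731  0.023 ] [0.0537 0.0216 0.0963]
[ 0.5421 -0.2021  0.005 ] [ 0.1365 -0.0185  0.1142]
[ 0.5584 -0.2379  0.005 ] [0.1364 0.0209 0.114 ]
```

Emit:
carry_out(plan=[{"rot":[0,0,0],"xyz":[0,0.002,0.04],"grip":0},{"rot":[0,0,0],"xyz":[0,0.002,0.08],"grip":0},{"rot":[0,0,0],"xyz":[0,0.002,0.1],"grip":0},{"rot":[0,0,0],"xyz":[0,0.002,0.11],"grip":0},{"rot":[0,0,0],"xyz":[0,0.002,0.11],"grip":120},{"rot":[0,0,0],"xyz":[0,0.002,0.11],"grip":200},{"rot":[0,0,0],"xyz":[0,0.002,0.11],"grip":255},{"rot":[0,0,0],"xyz":[0,0.002,0.11],"grip":255}], squeeze=25)

```text
clock: 10.95
tool_pos: [0.4302, -0.2792, 0.0136]
eef_rot: [0.977, 0.215, 0.001, 0.001]
contact_force: [-0.1, -0.2, 0.4]
opening: 0.72
finger_force: 0.0
```

Emit:
carry_out(plan=[{"rot":[0,0,0],"xyz":[0,0,0],"grip":255},{"rot":[0,0,0],"xyz":[0,0,0],"grip":255},{"rot":[0,0,0],"xyz":[0,0,0],"grip":255}])

```text
clock: 11.2
tool_pos: [0.4295, -0.2788, 0.0124]
eef_rot: [0.977, 0.215, 0.0, 0.0]
contact_force: [-0.1, 1.4, 0.9]
opening: 0.494
finger_force: 0.3
```

```bash
python3 - <<'E'
from h import *
P=door(.185,-.245,.03,1.6);print(P,go(P,down(A0-1.6+np.pi)),r.get_state()['q'])
E
```

```text
[ 0.45097629 -0.0804813   0.03      ] (array([ 0.1027, -0.171 , -0.0176]), array([ 1.0000e-03, -1.0000e-04, -1.0678e+00])) [ 0.42478185  0.94706588  0.10185375  2.04523945 -0.50391464  0.17182112
 -0.15633256]
```

Emit:
carry_out(plan=[{"rot":[0,0,0],"xyz":[0,0,0],"grip":255},{"rot":[0,0,0],"xyz":[0,0,0],"grip":255},{"rot":[0,0,0],"xyz":[0,0,0],"grip":255},{"rot":[0,0,0],"xyz":[0,0,-0.01],"grip":255},{"rot":[0,0,0],"xyz":[0,0,-0.02],"grip":255}], squeeze=30)

```text
clock: 11.62
tool_pos: [0.4287, -0.2786, 0.0321]
eef_rot: [0.977, 0.214, -0.0, -0.0]
contact_force: [0.1, 0.6, -2.4]
opening: 0.45
finger_force: 29.9
```

Emit:
carry_out(plan=[{"rot":[0,0,-0.12],"xyz":[0.01,-0.02,0],"grip":255},{"rot":[0,0,-0.24],"xyz":[0.02,-0.038,0],"grip":255},{"rot":[0,0,-0.36],"xyz":[0.034,-0.057,0],"grip":255},{"rot":[0,0,-0.48],"xyz":[0.045,-0.076,0],"grip":255},{"rot":[0,0,-0.6],"xyz":[0.057,-0.095,0],"grip":255},{"rot":[0,0,-0.72],"xyz":[0.068,-0.114,0],"grip":255},{"rot":[0,0,-0.84],"xyz":[0.08,-0.133,0],"grip":255},{"rot":[0,0,-0.96],"xyz":[0.091,-0.152,0],"grip":255}])

```text
clock: 12.28
tool_pos: [0.4487, -0.1018, 0.0326]
eef_rot: [0.765, 0.643, 0.0, 0.001]
contact_force: [0.4, 0.3, -1.1]
opening: 0.449
finger_force: 29.9
```

```bash
python3 - <<'E'
from h import *
P=door(.185,-.245,.03,1.6);print(P,go(P,down(A0-1.6+np.pi)),r.get_state()['q'])
E
```

```text
[ 0.45097629 -0.0804813   0.03      ] (array([ 0.0214, -0.0014,  0.0026]), array([ 0.0013,  0.0005, -0.1023])) [ 0.11294139  0.88766585  0.01581883  2.1951629  -0.20262248  0.05875129
  0.15235635]
```

Emit:
carry_out(plan=[{"rot":[0,0,-0.05],"xyz":[0.01,-0.001,0],"grip":255},{"rot":[0,0,-0.1],"xyz":[0.021,-0.001,0.005],"grip":255},{"rot":[0,0,-0.1],"xyz":[0.021,-0.001,0.012],"grip":255},{"rot":[0,0,-0.1],"xyz":[0.021,-0.001,0.018],"grip":255},{"rot":[0,0,-0.1],"xyz":[0.021,-0.001,0.0195],"grip":255},{"rot":[0,0,-0.1],"xyz":[0.021,-0.001,0.0195],"grip":255}])

```text
clock: 12.78
tool_pos: [0.4538, -0.0829, 0.0148]
eef_rot: [0.735, 0.678, -0.001, -0.002]
contact_force: [-0.2, 0.4, -1.0]
opening: 0.454
finger_force: 29.9
```

```bash
python3 - <<'E'
from h import *
P=door(.185,-.245,.012,1.6);print(P,go(P,down(A0-1.6+np.pi)),r.get_state()['q'])
snap('side','s4',200,110,160,120,5)
E
```

```text
[ 0.45097629 -0.0804813   0.012     ] (array([ 0.0022, -0.003 ,  0.0028]), array([-0.0043, -0.0001, -0.01  ])) [ 0.05770248  0.92816868  0.03810865  2.18690848 -0.77693805  0.0436274
  0.77667529]
```

View pics/s4.png

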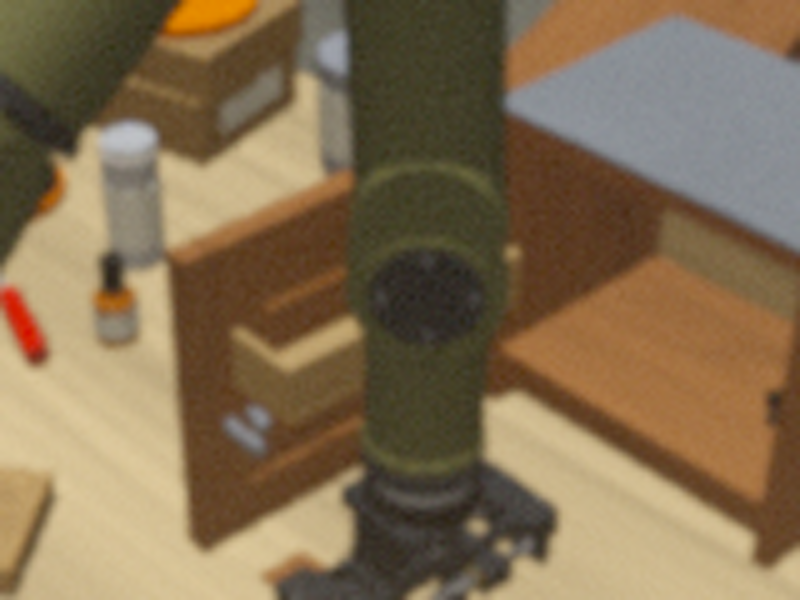

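Emit:
carry_out(plan=[{"rot":[0,0,0],"xyz":[0,0,0.003],"grip":255},{"rot":[0,0,0],"xyz":[0,0,0.003],"grip":0},{"rot":[0,0,0],"xyz":[0,0,0.003],"grip":0},{"rot":[0,0,0],"xyz":[0,0,0.003],"grip":0},{"rot":[0,0,0],"xyz":[0,0,0.002],"grip":0},{"rot":[0,0,0],"xyz":[-0.03,0,0],"grip":0},{"rot":[0,0,0],"xyz":[-0.06,0,0],"grip":0},{"rot":[0,0,0],"xyz":[-0.085,0,-0.01],"grip":0}])

```text
clock: 13.5
tool_pos: [0.4459, -0.1687, 0.024]
eef_rot: [0.735, 0.679, -0.002, -0.003]
contact_force: [0.4, -1.0, 0.8]
opening: 0.952
finger_force: 0.0
```

Emit:
carry_out(plan=[{"rot":[0,0.05,0],"xyz":[0,0,-0.01],"grip":255},{"rot":[0,0.1,0],"xyz":[0,0,-0.015],"grip":255},{"rot":[0,0.15,0],"xyz":[0,0,-0.015],"grip":255},{"rot":[0,0.2,0],"xyz":[0,0,-0.015],"grip":255},{"rot":[0,0.25,0],"xyz":[0,0,-0.015],"grip":255},{"rot":[0,0.3,0],"xyz":[0,0,-0.015],"grip":255},{"rot":[0,0.35,0],"xyz":[0,0,-0.015],"grip":255},{"rot":[0,0.35,0],"xyz":[0,0,-0.015],"grip":255}])

```text
clock: 14.17
tool_pos: [0.4459, -0.1702, 0.0391]
eef_rot: [0.725, 0.666, 0.126, -0.12]
contact_force: [0.4, -1.0, -1.3]
opening: 0.397
finger_force: 0.0
```

```bash
python3 - <<'E'
from h import *
s=r.get_state();print(s['q'],R.from_quat(s['eef_rot']).as_matrix().round(3))
T=down(A0-1.6+np.pi)*R.from_rotvec([0,.35,0])
print(go(door(.24,-.245,.012,1.6),T))
im=r.snapshot('top')[:,:,::-1];cv2.imwrite('pics/t5.png',cv2.resize(im[120:270,200:350],None,fx=4,fy=4,interpolation=cv2.INTER_CUBIC))
E
```

```text
[ 0.4630725   0.93168891  0.03230161  2.01518635 -0.81808991  0.4804711
  1.1835529 ] [[ 0.08   0.997  0.023]
 [ 0.936 -0.083  0.341]
 [ 0.342 -0.006 -0.94 ]]
(array([ 0.0234, -0.0016,  0.0374]), array([-0.0013,  0.0007, -0.0141]))
```

View pics/t5.png

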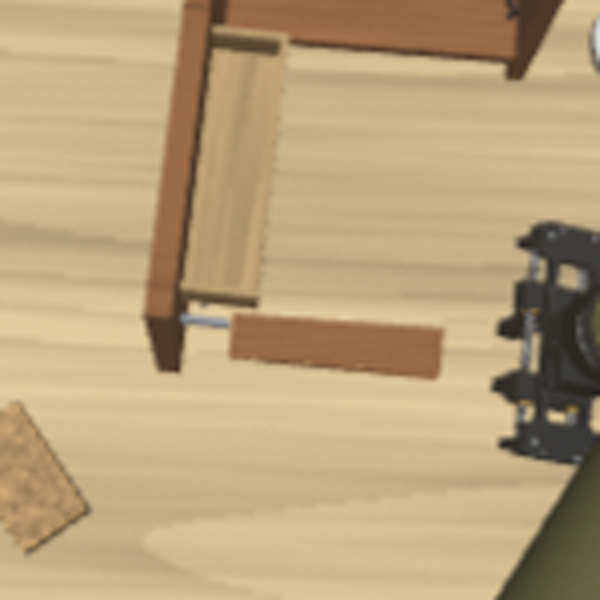

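```bash
python3 - <<'E'
from h import *
t=cam('top');tp=lambda u,v,z:pix2(t,200+u/4,120+v/4,z)
a=A0-1.6;c,n=np.cos(a),np.sin(a)
def D(P): d=P[:2]-H;return np.round([c*d[0]+n*d[1],-n*d[0]+c*d[1]],4)
for nm,u,v,z in(('toe1',230,318,.003),('toe2',230,360,.003),('heel1',443,328,.033),('heel2',438,378,.033),('do_top_out',147,317,.262),('top_in',182,318,.262),('bot_out',158,370,.009),('bot_in',181,372,.009),('hinge-ish in',212,0,.262)): print(nm,tp(u,v,z).round(4),'door',D(tp(u,v,z)))
print('tcp door',D(r.get_state()['tool_pos']))
E
```

```text
toe1 [0.4782 0.0585 0.003 ] door [ 0.0445 -0.2276]
toe2 [0.4414 0.0568 0.003 ] door [ 0.0487 -0.2642]
heel1 [ 0.4719 -0.1223  0.033 ] door [ 0.2253 -0.2212]
heel2 [ 0.429  -0.1188  0.033 ] door [ 0.2248 -0.2643]
do_top_out [0.4267 0.1156 0.262 ] door [-0.0089 -0.2831]
top_in [0.4271 0.0909 0.262 ] door [ 0.0158 -0.2809]
bot_out [0.4291 0.118  0.009 ] door [-0.0114 -0.2808]
bot_in [0.4282 0.0982 0.009 ] door [ 0.0083 -0.2803]
hinge-ish in [0.667  0.0809 0.262 ] door [ 0.0089 -0.0409]
tcp door [ 0.2734 -0.2436]
```

Emit:
carry_out(plan=[{"rot":[0,0,0],"xyz":[-0.0092,0,0.0254],"grip":255},{"rot":[0,0,0],"xyz":[0.005,0,0.0306],"grip":255},{"rot":[0,0,0],"xyz":[0.019,0,0.0357],"grip":255},{"rot":[0,0,0],"xyz":[0.033,0,0.0408],"grip":255},{"rot":[0,0,0],"xyz":[0.047,0,0.046],"grip":255},{"rot":[0,0,0],"xyz":[0.061,0,0.051],"grip":255},{"rot":[0,0,0],"xyz":[0.071,0,0.0546],"grip":255},{"rot":[0,0,0],"xyz":[0.08,0,0.058],"grip":255}])

```text
clock: 14.88
tool_pos: [0.4539, -0.0707, 0.0128]
eef_rot: [0.723, 0.669, 0.126, -0.12]
contact_force: [0.1, -1.0, 0.3]
opening: 0.006
finger_force: 0.5
```

```bash
python3 - <<'E'
from h import *
s=r.get_state();a=A0-1.6;c,n=np.cos(a),np.sin(a);d=s['tool_pos'][:2]-H
print(s['tool_pos'],c*d[0]+n*d[1],-n*d[0]+c*d[1],s['contact_force'],s['q'])
snap('top','t6',200,120,150,150,4)
E
```

```text
[ 0.45394602 -0.07065626  0.01280443] 0.17499016787424887 -0.2427297721341946 [ 0.11930604 -1.04494655  0.27994691] [ 0.40484735  0.97413658 -0.18439388  2.11849954 -0.94048107  0.23365064
  1.15144451]
```

View pics/t6.png

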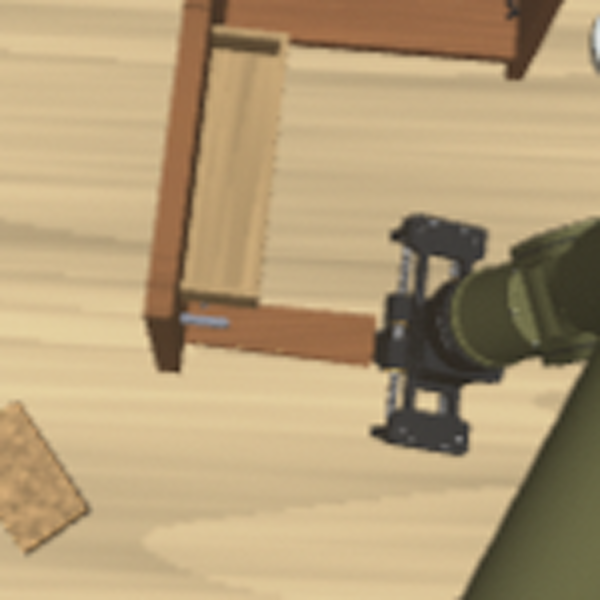

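Emit:
carry_out(plan=[{"rot":[0,0,0],"xyz":[0.005,0,0.0018],"grip":255},{"rot":[0,0,0],"xyz":[0.01,0,0.0036],"grip":255},{"rot":[0,0,0],"xyz":[0.012,0,0.0044],"grip":255},{"rot":[0,0,0],"xyz":[0.014,0,0.0051],"grip":255},{"rot":[0,0,0],"xyz":[0.015,0,0.0055],"grip":255},{"rot":[0,0,0],"xyz":[0.016,0,0.0058],"grip":255}])

```text
clock: 15.43
tool_pos: [0.4554, -0.0555, 0.0125]
eef_rot: [0.724, 0.668, 0.126, -0.12]
contact_force: [0.8, -1.6, 0.9]
opening: 0.008
finger_force: 0.6
```

Emit:
carry_out(plan=[{"rot":[0,0,0],"xyz":[0.001,0,0.0004],"grip":255},{"rot":[0,0,0],"xyz":[0.002,0,0.0007],"grip":255},{"rot":[0,0,0],"xyz":[0.003,0,0.0011],"grip":255},{"rot":[0,0,0],"xyz":[0.003,0,0.0011],"grip":255}])

```text
clock: 15.77
tool_pos: [0.4557, -0.0527, 0.0125]
eef_rot: [0.724, 0.668, 0.126, -0.12]
contact_force: [-0.0, -3.3, 1.8]
opening: 0.002
finger_force: 1.7
```

Emit:
carry_out(plan=[{"rot":[0,0,0],"xyz":[0.001,0,0.0004],"grip":255},{"rot":[0,0,0],"xyz":[0.002,0,0.0007],"grip":255},{"rot":[0,0,0],"xyz":[0.003,0,0.0011],"grip":255},{"rot":[0,0,0],"xyz":[0.003,0,0.0011],"grip":255}])

```text
clock: 16.1
tool_pos: [0.456, -0.0508, 0.0124]
eef_rot: [0.724, 0.668, 0.126, -0.119]
contact_force: [-0.9, -7.5, 4.7]
opening: 0.003
finger_force: 3.4
```

Emit:
carry_out(plan=[{"rot":[0,0,0],"xyz":[0.001,0,0.0004],"grip":255},{"rot":[0,0,0],"xyz":[0.002,0,0.0007],"grip":255},{"rot":[0,0,0],"xyz":[0.003,0,0.0011],"grip":255},{"rot":[0,0,0],"xyz":[0.003,0,0.0011],"grip":255}])

```text
clock: 16.43
tool_pos: [0.4564, -0.0495, 0.0123]
eef_rot: [0.725, 0.667, 0.125, -0.117]
contact_force: [-1.6, -10.7, 7.5]
opening: 0.006
finger_force: 5.3
```

Emit:
carry_out(plan=[{"rot":[0,0,0],"xyz":[0.001,0,0.0004],"grip":255},{"rot":[0,0,0],"xyz":[0.003,0,0.0011],"grip":255},{"rot":[0,0,0],"xyz":[0.004,0,0.0015],"grip":255},{"rot":[0,0,0],"xyz":[0.004,0,0.0015],"grip":255}])

```text
clock: 16.77
tool_pos: [0.4569, -0.0478, 0.0122]
eef_rot: [0.726, 0.666, 0.124, -0.115]
contact_force: [-2.7, -15.0, 12.1]
opening: 0.006
finger_force: 7.9
```

Emit:
carry_out(plan=[{"rot":[0,0,0],"xyz":[0.001,0,0.0004],"grip":255},{"rot":[0,0,0],"xyz":[0.003,0,0.0011],"grip":255},{"rot":[0,0,0],"xyz":[0.004,0,0.0015],"grip":255},{"rot":[0,0,0],"xyz":[0.004,0,0.0015],"grip":255}])

```text
clock: 17.1
tool_pos: [0.4575, -0.046, 0.0119]
eef_rot: [0.727, 0.666, 0.123, -0.113]
contact_force: [-4.4, -20.9, 16.2]
opening: 0.003
finger_force: 10.4
```

Emit:
carry_out(plan=[{"rot":[0,0,0],"xyz":[0.001,0,0.0002],"grip":255},{"rot":[0,0,0],"xyz":[0.003,0,0.0006],"grip":255},{"rot":[0,0,0],"xyz":[0.003,0,0.0006],"grip":255}])

```text
clock: 17.35
tool_pos: [0.4578, -0.0442, 0.0121]
eef_rot: [0.728, 0.666, 0.122, -0.113]
contact_force: [-4.1, -21.6, 13.9]
opening: 0.005
finger_force: 11.1
```

Emit:
carry_out(plan=[{"rot":[0,0,0],"xyz":[-0.01,0,-0.0037],"grip":255},{"rot":[0,0,0],"xyz":[-0.03,0,-0.011],"grip":255},{"rot":[0,0,0],"xyz":[-0.06,0,-0.022],"grip":255},{"rot":[0,0,0],"xyz":[-0.09,0,-0.033],"grip":255},{"rot":[0,-0.1,0],"xyz":[-0.12,0,-0.05],"grip":255},{"rot":[0,-0.2,0],"xyz":[-0.12,0,-0.09],"grip":255},{"rot":[0,-0.3,0],"xyz":[-0.12,0,-0.13],"grip":255},{"rot":[0,-0.35,0],"xyz":[-0.12,0,-0.17],"grip":255}])

```text
clock: 18.02
tool_pos: [0.4437, -0.2012, 0.1323]
eef_rot: [0.733, 0.68, -0.002, -0.004]
contact_force: [1.2, 0.6, -0.9]
opening: 0.008
finger_force: 0.0
```

```bash
python3 - <<'E'
from h import *
s=r.get_state();print(s['tool_pos'],s['q'])
im=r.snapshot('top')[:,:,::-1];cv2.imwrite('pics/t7.png',im);old=cv2.imread('pics/t5.png')
big=cv2.resize(im[120:270,200:350],None,fx=4,fy=4,interpolation=cv2.INTER_CUBIC)
# wedge colour profile along mid line row in big (row 337) & door top edge
hsv=cv2.cvtColor(big,cv2.COLOR_BGR2HSV).astype(int)
for v in(330,350): print(v,[(u,tuple(big[v,u])) for u in range(300,440,10)])
for v in(150,250): 
  g=lambda b:[int(b[v,u].sum()) for u in range(130,240,6)]
  print(g(old));print(g(big))
print(proj(cam('top'),np.array([.4605,-.416,.04])),go([.46,-.417,.2],down(.9)))
E
```

```text
[ 0.4436794  -0.20122256  0.13233486] [ 0.09436042  0.73947432  0.39393528  2.08174699 -0.63869413  0.44853745
  0.90919912]
330 [(300, (np.uint8(69), np.uint8(103), np.uint8(149))), (310, (np.uint8(69), np.uint8(103), np.uint8(149))), (320, (np.uint8(69), np.uint8(104), np.uint8(151))), (330, (np.uint8(69), np.uint8(105), np.uint8(152))), (340, (np.uint8(65), np.uint8(101), np.uint8(149))), (350, (np.uint8(84), np.uint8(115), np.uint8(124))), (360, (np.uint8(60), np.uint8(86), np.uint8(89))), (370, (np.uint8(57), np.uint8(80), np.uint8(81))), (380, (np.uint8(59), np.uint8(89), np.uint8(91))), (390, (np.uint8(50), np.uint8(74), np.uint8(76))), (400, (np.uint8(57), np.uint8(84), np.uint8(87))), (410, (np.uint8(60), np.uint8(91), np.uint8(93))), (420, (np.uint8(61), np.uint8(91), np.uint8(93))), (430, (np.uint8(61), np.uint8(92), np.uint8(92)))]
350 [(300, (np.uint8(77), np.uint8(114), np.uint8(156))), (310, (np.uint8(69), np.uint8(103), np.uint8(150))), (320, (np.uint8(69), np.uint8(104), np.uint8(150))), (330, (np.uint8(69), np.uint8(104), np.uint8(149))), (340, (np.uint8(92), np.uin
[... 268 characters left out ...]
uint8(64))), (400, (np.uint8(49), np.uint8(72), np.uint8(74))), (410, (np.uint8(55), np.uint8(84), np.uint8(85))), (420, (np.uint8(59), np.uint8(89), np.uint8(91))), (430, (np.uint8(61), np.uint8(91), np.uint8(93)))]
[516, 516, 519, 518, 516, 513, 379, 324, 333, 336, 293, 189, 418, 467, 455, 471, 452, 428, 434]
[522, 522, 522, 518, 505, 359, 335, 334, 331, 262, 168, 397, 469, 457, 472, 464, 435, 425, 445]
[477, 474, 472, 450, 350, 326, 333, 334, 272, 215, 438, 454, 444, 449, 444, 446, 446, 429, 428]
[478, 471, 375, 328, 328, 334, 300, 166, 352, 467, 441, 450, 449, 443, 455, 439, 432, 426, 465]
[[398.25365493 208.78751804]] (array([-0.2107,  0.0298, -0.0607]), array([0.0024, 0.0048, 0.5948]))
```

```bash
cat >> h.py <<'E'
def amber(im,c,z=.042):
    hsv=cv2.cvtColor(im,cv2.COLOR_BGR2HSV);m=cv2.inRange(hsv,(6,190,120),(16,255,255))
    n,l,st,ce=cv2.connectedComponentsWithStats(m)
    for i in range(1,n):
        if st[i,4]>=12: print(st[i].tolist(),pix2(c,*ce[i],z).round(3))
E
python3 - <<'E'
from h import *
t=cam('top')
b=cv2.imread('pics/top0.png');print(b[200:216,395:405].reshape(-1,3)[np.argmax(b[200:216,395:405].reshape(-1,3)[:,2]-1.*b[200:216,395:405].reshape(-1,3)[:,0])])
for f in('top0','t7'): print(f);amber(cv2.imread(f'pics/{f}.png'),t)
print('side');amber(cv2.imread('pics/side0.png'),cam('side'));amber(cv2.cvtColor(r.snapshot('side'),cv2.COLOR_RGB2BGR),cam('side'))
E
```

```text
[ 46  99 165]
top0
[76, 54, 44, 41, 1384] [0.905 0.657 0.042]
[77, 136, 40, 37, 114] [0.582 0.59  0.042]
t7
[76, 54, 44, 41, 1387] [0.905 0.657 0.042]
[77, 134, 40, 39, 118] [0.585 0.59  0.042]
side
[222, 112, 27, 5, 40] [0.924 0.715 0.042]
[183, 144, 29, 12, 74] [0.564 0.551 0.042]
[220, 169, 6, 3, 14] [0.555 0.36  0.042]
[368, 294, 12, 9, 52] [ 0.455 -0.422  0.042]
[236, 114, 10, 3, 12] [0.944 0.687 0.042]
[190, 145, 22, 11, 52] [0.573 0.537 0.042]
[220, 168, 6, 4, 14] [0.557 0.362 0.042]
[368, 294, 12, 10, 47] [ 0.455 -0.422  0.042]
```

```bash
python3 - <<'E'
from h import *
t=cam('top');tp=lambda u,v,z:pix2(t,200+u/4,120+v/4,z)
def D(P,th): a=A0-th;c,n=np.cos(a),np.sin(a);d=P[:2]-H;return np.round([c*d[0]+n*d[1],-n*d[0]+c*d[1]],4)
for u,v in((258,304),(182,296),(287,36),(214,28)): print(D(tp(u,v,.192),1.6))
im=cv2.imread('pics/t7.png');hsv=cv2.cvtColor(im,cv2.COLOR_BGR2HSV)
print(hsv[203:214,393:406].reshape(-1,3)[::9])
print(go([.46,-.417,.2],down(1.47)))
E
```

```text
[ 0.0678 -0.2506]
[ 0.0103 -0.2511]
[ 0.0667 -0.0361]
[ 0.0093 -0.0361]
[[ 19  79 206]
 [ 17  92 127]
 [ 13 185 138]
 [ 14 109 117]
 [ 15  33  61]
 [ 18  74  45]
 [ 13 185 163]
 [ 17  38  60]
 [ 19  78  46]
 [ 13 190 165]
 [ 16 107 148]
 [ 13 133  75]
 [ 13 186 171]
 [ 23  39 110]
 [ 13 187 166]
 [ 13 131 138]]
(array([-0.2112,  0.0295, -0.0639]), array([0.0008, 0.0028, 0.0256]))
```

Emit:
carry_out(plan=[{"rot":[0,0,0.025],"xyz":[-0.03,0.005,-0.03],"grip":120},{"rot":[0,0,0.025],"xyz":[-0.06,0.01,-0.06],"grip":120},{"rot":[0,0,0.025],"xyz":[-0.1,0.015,-0.064],"grip":120},{"rot":[0,0,0.025],"xyz":[-0.14,0.02,-0.064],"grip":120},{"rot":[0,0,0.025],"xyz":[-0.18,0.026,-0.064],"grip":120},{"rot":[0,0,0.025],"xyz":[-0.211,0.029,-0.064],"grip":120},{"rot":[0,0,0.025],"xyz":[-0.211,0.029,-0.064],"grip":120},{"rot":[0,0,0.025],"xyz":[-0.211,0.029,-0.064],"grip":120}])

```text
clock: 18.78
tool_pos: [0.4559, -0.4177, 0.1935]
eef_rot: [0.743, 0.669, -0.001, -0.004]
contact_force: [-0.6, 0.7, -0.9]
opening: 0.529
finger_force: 0.0
```

```bash
sed -i 's/(6,190,120)/(6,150,90)/' h.py; python3 - <<'E'
from h import *
c=cam('wrist');im=r.snapshot('wrist')[:,:,::-1].copy();cv2.imwrite('pics/w8.png',im)
s=r.get_state();print(s['tool_pos'],s['opening'],s['q'])
amber(im,c)
print('black');m=(im.max(2)<45).astype(np.uint8);n,l,st,ce=cv2.connectedComponentsWithStats(m)
for i in range(1,n):
    if st[i,4]>60: print(st[i].tolist(),pix2(c,*ce[i],.08).round(3))
print('pred',proj(c,[[.4605,-.417,.08],[.4605,-.417,.042]]))
print('top');amber(cv2.imread('pics/t7.png'),cam('top'));amber(cv2.imread('pics/top0.png'),cam('top'))
E
```

```text
[ 0.45649371 -0.41566839  0.19341352] 0.5310041690320014 [ 0.39135002  0.79312457  0.51232463  1.64786297 -0.48730715  0.84042002
  1.00688211]
[245, 165, 42, 36, 650] [ 0.464 -0.412  0.042]
black
[0, 242, 512, 142, 36495] [ 0.439 -0.527  0.08 ]
pred [[261.9128652  195.27511728]
 [261.63285447 183.90346766]]
top
[75, 54, 45, 41, 1470] [0.905 0.656 0.042]
[74, 132, 43, 41, 209] [0.596 0.604 0.042]
[164, 165, 11, 10, 49] [0.558 0.363 0.042]
[394, 203, 11, 11, 51] [ 0.461 -0.414  0.042]
[75, 54, 45, 41, 1470] [0.905 0.656 0.042]
[74, 132, 43, 41, 206] [0.597 0.603 0.042]
[164, 165, 11, 10, 49] [0.557 0.363 0.042]
[394, 203, 11, 11, 51] [ 0.461 -0.414  0.042]
```

```bash
python3 - <<'E'
from h import *
print(go([.462,-.417,.051],down(1.47)))
E
```

```text
(array([-0.0015,  0.0067,  0.1424]), array([-0.0073, -0.0051, -0.0027]))
```

Emit:
carry_out(plan=[{"rot":[0,0,0],"xyz":[-0.001,0.006,0.035],"grip":120},{"rot":[0,0,0],"xyz":[-0.001,0.006,0.07],"grip":120},{"rot":[0,0,0],"xyz":[-0.001,0.006,0.1],"grip":120},{"rot":[0,0,0],"xyz":[-0.001,0.006,0.125],"grip":120},{"rot":[0,0,0],"xyz":[-0.001,0.006,0.142],"grip":120},{"rot":[0,0,0],"xyz":[-0.001,0.006,0.142],"grip":120},{"rot":[0,0,0],"xyz":[-0.001,0.006,0.142],"grip":255},{"rot":[0,0,0],"xyz":[-0.001,0.006,0.142],"grip":255}], squeeze=15)

```text
clock: 19.5
tool_pos: [0.4628, -0.4179, 0.0539]
eef_rot: [0.742, 0.67, -0.001, -0.002]
contact_force: [-1.1, 0.4, 1.1]
opening: 0.405
finger_force: 0.0
```

Emit:
carry_out(plan=[{"rot":[0,0,0],"xyz":[0,0,0],"grip":255},{"rot":[0,0,0],"xyz":[0,0,0],"grip":255},{"rot":[0,0,0],"xyz":[0,0,0],"grip":255},{"rot":[0,0,0],"xyz":[0,0,0],"grip":255}])

```text
clock: 19.83
tool_pos: [0.4625, -0.4192, 0.0543]
eef_rot: [0.743, 0.67, -0.001, -0.001]
contact_force: [-0.3, 0.6, 6.7]
opening: 0.243
finger_force: 15.0
```

Emit:
carry_out(plan=[{"rot":[0,0,0],"xyz":[0,0,-0.03],"grip":255},{"rot":[0,0,0],"xyz":[0,0,-0.06],"grip":255},{"rot":[0,0,0],"xyz":[0,0,-0.1],"grip":255},{"rot":[0,0,0],"xyz":[0,0,-0.14],"grip":255},{"rot":[0,0,0],"xyz":[0,0,-0.18],"grip":255},{"rot":[0,0,0],"xyz":[0,0,-0.21],"grip":255},{"rot":[0,0,0],"xyz":[0,0,-0.235],"grip":255},{"rot":[0,0,0],"xyz":[0,0,-0.235],"grip":255}])

```text
clock: 20.5
tool_pos: [0.4646, -0.4216, 0.2939]
eef_rot: [0.743, 0.669, -0.001, 0.003]
contact_force: [1.0, -0.8, -1.2]
opening: 0.248
finger_force: 15.0
```

```bash
python3 - <<'E'
from h import *
P=door(.039,-.175,.285,1.63);print(P,go(P,down(A0-1.63+np.pi)),r.get_state()['finger_force'])
E
```

```text
[0.53037004 0.06555535 0.285     ] (array([0.4914, 0.0149, 0.0061]), array([ 0.0028,  0.0056, -0.0032])) 14.995623249560595
```

Emit:
carry_out(plan=[{"rot":[0,0,0],"xyz":[0.03,0,0],"grip":255},{"rot":[0,0,0],"xyz":[0.07,0.005,0],"grip":255},{"rot":[0,0,0],"xyz":[0.11,0.01,0],"grip":255},{"rot":[0,0,0],"xyz":[0.15,0.014,0],"grip":255},{"rot":[0,0,0],"xyz":[0.19,0.014,0],"grip":255},{"rot":[0,0,0],"xyz":[0.23,0.014,0],"grip":255},{"rot":[0,0,0],"xyz":[0.27,0.014,0],"grip":255},{"rot":[0,0,0],"xyz":[0.3,0.014,0],"grip":255}])

```text
clock: 21.17
tool_pos: [0.5076, -0.1177, 0.2869]
eef_rot: [0.742, 0.671, -0.001, -0.004]
contact_force: [0.7, 0.8, -1.8]
opening: 0.243
finger_force: 15.0
```

Emit:
carry_out(plan=[{"rot":[0,0,0],"xyz":[0.03,0,0],"grip":255},{"rot":[0,0,0],"xyz":[0.06,0,0],"grip":255},{"rot":[0,0,0],"xyz":[0.09,0,0],"grip":255},{"rot":[0,0,0],"xyz":[0.1,0,0],"grip":255},{"rot":[0,0,0],"xyz":[0.1,0,0],"grip":255}])

```text
clock: 21.58
tool_pos: [0.5182, -0.0189, 0.287]
eef_rot: [0.741, 0.672, -0.002, -0.004]
contact_force: [0.0, -0.8, -0.7]
opening: 0.243
finger_force: 15.0
```

```bash
python3 - <<'E'
from h import *
P=door(.039,-.175,.285,1.63);print(P,go(P,down(A0-1.63+np.pi)),r.get_state()['tool_pos'])
im=r.snapshot('wrist')[:,:,::-1];cv2.imwrite('pics/w9.png',cv2.resize(im,None,fx=1.5625,fy=1.5625,interpolation=cv2.INTER_CUBIC))
import pickle;pickle.dump(cam('wrist'),open('wc.pkl','wb'))
c=cam('wrist')
for th in(1.60,1.63,1.66): print(th,(proj(c,[door(.01,-.28,.262,th),door(.01,-.1,.262,th),door(.07,-.25,.192,th),door(.07,-.036,.192,th)])*1.5625).round())
E
```

```text
[0.53037004 0.06555535 0.285     ] (array([0.0853, 0.004 , 0.0022]), array([-0.0077, -0.0023,  0.0031])) [ 0.51816126 -0.01893108  0.28701977]
1.6 [[ 50.  28.]
 [673.   7.]
 [245. 210.]
 [728. 196.]]
1.63 [[ 43.  -4.]
 [673.  -5.]
 [238. 193.]
 [723. 193.]]
1.66 [[ 36. -38.]
 [674. -17.]
 [232. 175.]
 [719. 191.]]
```

View pics/w9.png

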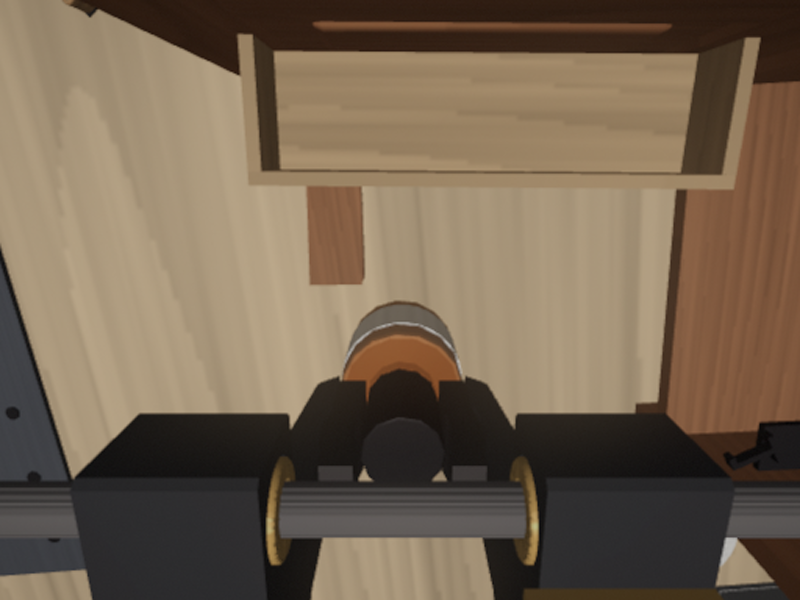

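```bash
python3 - <<'E'
from h import *
import pickle
c=pickle.load(open('wc.pkl','rb'));p=lambda u,v,z:pix2(c,u/1.5625,v/1.5625,z)
Q={k:p(*v) for k,v in dict(oL=(250,185,.192),oR=(733,188,.192),fL=(280,170,.155),fR=(683,172,.155),dL=(275,52,.155),dR=(697,55,.155)).items()}
for k in Q: print(k,Q[k].round(4),go(Q[k],down(0))[0] if 0 else R.from_quat(r.get_state()['eef_rot']).inv().apply(Q[k]-r.get_state()['tool_pos']).round(4))
d=Q['oR']-Q['oL'];print('yaw door',np.arctan2(d[1],d[0])-np.pi/2, np.linalg.norm(d), 'th',A0-(np.arctan2(d[1],d[0])-np.pi/2))
E
```

```text
oL [0.4585 0.0451 0.192 ] [ 0.0607 -0.0653  0.096 ]
oR [0.6696 0.0227 0.192 ] [0.0596 0.1469 0.0945]
fL [0.4643 0.0499 0.155 ] [ 0.066  -0.0598  0.1329]
fR [0.6657 0.0287 0.155 ] [0.0652 0.1428 0.1315]
dL [0.4708 0.1038 0.155 ] [ 0.1203 -0.0587  0.1329]
dR [0.6698 0.0822 0.155 ] [0.1189 0.1414 0.1316]
yaw door -1.676781781589259 0.21228480764555438 th 1.635481781589259
```

Emit:
carry_out(plan=[{"rot":[0,0,0],"xyz":[0.03,0.002,0],"grip":255},{"rot":[0,0,0],"xyz":[0.06,0.005,0],"grip":255},{"rot":[0,0,0],"xyz":[0.085,0.005,0],"grip":255},{"rot":[0,0,0],"xyz":[0.091,0.005,0],"grip":255},{"rot":[0,0,0],"xyz":[0.091,0.005,0],"grip":255},{"rot":[0,0,0],"xyz":[0.091,0.005,0.015],"grip":255},{"rot":[0,0,0],"xyz":[0.091,0.005,0.03],"grip":255},{"rot":[0,0,0],"xyz":[0.091,0.005,0.045],"grip":255}])

```text
clock: 22.3
tool_pos: [0.5328, 0.0638, 0.2435]
eef_rot: [0.744, 0.668, -0.001, -0.001]
contact_force: [-0.9, 6.5, 21.4]
opening: 0.247
finger_force: 15.0
```

Emit:
carry_out(plan=[{"rot":[0,0,0],"xyz":[0,0,0.01],"grip":255},{"rot":[0,0,0],"xyz":[0,0,0.018],"grip":255},{"rot":[0,0,0],"xyz":[0,0,0.024],"grip":255},{"rot":[0,0,0],"xyz":[0,0,0.028],"grip":255},{"rot":[0,0,0],"xyz":[0,0,0.028],"grip":255}])

```text
clock: 22.72
tool_pos: [0.5364, 0.0688, 0.2259]
eef_rot: [0.744, 0.668, 0.007, -0.003]
contact_force: [-16.5, 14.8, 79.9]
opening: 0.244
finger_force: 53.6
```

Emit:
carry_out(plan=[{"rot":[0,0,0],"xyz":[0,0,-0.03],"grip":255},{"rot":[0,0,0],"xyz":[0,0,-0.06],"grip":255},{"rot":[0,0,0],"xyz":[0,0,-0.073],"grip":255},{"rot":[0,0,0],"xyz":[0,0,-0.073],"grip":255},{"rot":[0,0,0],"xyz":[0,0,-0.073],"grip":255}])

```text
clock: 23.13
tool_pos: [0.5328, 0.0647, 0.2886]
eef_rot: [0.744, 0.668, -0.001, -0.002]
contact_force: [-0.8, 0.2, -1.9]
opening: 0.244
finger_force: 18.9
```

```bash
python3 - <<'E'
from h import *
s=r.get_state();M=R.from_quat(s['eef_rot']);print(s['tool_pos'],s['contact_force'],M.as_matrix().round(3)[:,2])
Q=dict(fL=(.4643,.0499,.155),fR=(.6657,.0287,.155),dL=(.4708,.1038,.155),dR=(.6698,.0822,.155))
for k in Q: print(k,M.inv().apply(np.array(Q[k])-s['tool_pos']).round(4))
im=r.snapshot('wrist')[:,:,::-1].copy();cv2.imwrite('pics/w10.png',im);c=cam('wrist');amber(im,c,.042+s['tool_pos'][2]-.054)
im2=r.snapshot('top')[:,:,::-1];cv2.imwrite('pics/t10.png',im2);amber(im2.copy(),cam('top'))
old=cv2.imread('pics/t7.png')
row=lambda I,v:[int(I[v,u].astype(int).sum()) for u in range(228,262,1)]
for v in(157,182): print(row(old,v));print(row(im2,v))
E
```

```text
[0.5328271  0.06468284 0.28859567] [-0.75741997  0.23091724 -1.90263725] [-0.004  0.001 -1.   ]
fL [-0.0221 -0.066   0.1339]
fR [-0.0216  0.1365  0.133 ]
dL [ 0.0322 -0.0653  0.1339]
dR [0.032  0.1349 0.133 ]
[219, 211, 77, 34, 1411] [0.535 0.079 0.277]
[75, 54, 45, 41, 1470] [0.905 0.656 0.042]
[74, 132, 43, 41, 212] [0.597 0.603 0.042]
[164, 165, 11, 10, 50] [0.557 0.363 0.042]
[521, 520, 521, 518, 522, 519, 522, 522, 520, 518, 517, 423, 334, 335, 332, 334, 332, 314, 226, 158, 301, 437, 469, 460, 459, 472, 473, 456, 439, 419, 431, 445, 448, 449]
[246, 241, 247, 244, 241, 238, 238, 237, 230, 230, 219, 213, 207, 205, 189, 165, 234, 363, 315, 192, 158, 166, 189, 207, 212, 209, 201, 196, 193, 181, 169, 164, 147, 144]
[481, 480, 478, 476, 476, 472, 457, 388, 332, 334, 329, 332, 332, 312, 232, 166, 326, 447, 463, 442, 444, 451, 449, 447, 443, 455, 450, 434, 432, 426, 432, 460, 487, 478]
[217, 219, 216, 216, 217, 216, 216, 211, 216, 213, 212, 213, 215, 215, 216, 215, 209, 216, 211, 202, 194, 181, 156, 170, 224, 250, 253, 254, 224, 198, 216, 246, 235, 264]
```

```bash
python3 - <<'E'
from h import *
a=cv2.resize(cv2.imread('pics/w9.png'),(512,384),interpolation=cv2.INTER_AREA);b=cv2.imread('pics/w10.png')
for I in(a,b): amber(I,cam('wrist'),.277)
# profile along column of bottle axis
print([int(a[v,257].astype(int).sum()) for v in range(185,310,4)]);print([int(b[v,257].astype(int).sum()) for v in range(185,310,4)])
E
```

```text
[412, 17, 11, 2, 14] [0.61  0.164 0.277]
[290, 18, 17, 1, 17] [0.561 0.169 0.277]
[221, 217, 73, 39, 1415] [0.534 0.077 0.277]
[219, 211, 77, 34, 1411] [0.535 0.08  0.277]
[430, 432, 242, 291, 293, 306, 203, 229, 298, 284, 278, 278, 229, 105, 89, 86, 84, 77, 71, 71, 65, 125, 115, 109, 104, 103, 102, 102, 101, 100, 104, 110]
[455, 447, 430, 436, 428, 427, 290, 294, 300, 303, 308, 112, 109, 233, 233, 235, 238, 242, 244, 249, 250, 249, 249, 247, 249, 246, 248, 473, 479, 474, 469, 148]
```

```bash
python3 - <<'E'
from h import *
a=cv2.resize(cv2.imread('pics/w9.png'),(512,384),interpolation=cv2.INTER_AREA);b=cv2.imread('pics/w10.png')
def sym(p):
    B,G,Rr=map(int,p);h,s,v=cv2.cvtColor(np.uint8([[p]]),cv2.COLOR_BGR2HSV)[0,0]
    if v<60: return '#'
    if s<60: return 'g' if v<150 else 'W'
    if 6<=h<=14 and s>150: return 'A'
    if h<=13 : return 'r'
    return 'w' if v>120 else 'd'
for I in(a,b):
    print()
    for v in range(180,312,6): print(v,''.join(sym(I[v,u]) for u in range(150,366,4)))
print(b[270,257],b[250,257],b[300,257])
E
```

```text
180 wwwwwwwwwwwwwrrrrrrrrwwwwwwwwwwwwwwwwwwwwwwwwwwwwwwwww
186 wwwwwwwwwwwwwwwwwwwwwwwwwwwwwwwwwwwwwwwwwwwwwwwwwwwwww
192 wwwwwwwwwwwwwwwwwwwwwwwwwwwwwwwwwwwwwwwwwwwwwwwwwwwwww
198 wwwwwwwwwwwwwwwwwwwwwwwdgggggggdwwwwwwwwwwwwwwwwwwwwww
204 wwwwwwwwwwwwwwwwwwwwwggggggggggggwwwwwwwwwwwwwwwwwwwww
210 wwwwwwwwwwwwwwwwwwwwggggdrdrrrrWggwwwwwwwwwwwwwwwwwwww
216 wwwwwwwwwwwwwwwwwwwggdrrrrrrrrwddggwwwwwwwwwwwwwwwwwww
222 wwwwwwwwwwwwwwwwwwwgrrAAAAAAAAAAArdgwwwwwwwwwwwwwwwwww
228 wwwwwwwwwwwwwwwwwwWrAAAAAAAAAAAAAArrwwwwwwwwwwwwwwwwww
234 wwwwwwwwwwwwwwwwwwrAAAAAAAAAAAAAAAAAWwwwwwwwwwwwwwwwww
240 wwwwwwwwwwwwwwwwwwAAAAAA######AAAAAAdwwwwwwwwwwwwwwwww
246 wwwwwwwwwwwwww#######AA#########A########wwwwwwwwwwwww
252 wwwwwwwwwwwww########A####################wwwwwwwwwwww
258 wwwwwwwwwwww##############################dwwwwwwwwwww
264 ddwwwwwwwww################################dwwdddwwwww
270 #########w##################################d#########
276 ######################################################
282 ######################################################
288 ##################################
[... 832 characters left out ...]
wwwwwwwwwwwwwww
246 wwwwwwwwwwwwrr########ggggggggggg########wwwwwwwwwwwww
252 wwwwwwwwwwwww########ggggggggggggg#######dwwwwwwwwwwww
258 wwwwwwwwwwww#########ggggggggggggg########dwwwwwwwwwww
264 wwwwwwwwwww#########gggggggggggggg#########dwwwwwwwwww
270 #########w###########ggggggggggggg##########w#########
276 #####################ggggggggggggg####################
282 #####################rggggggggggr#####################
288 #####################wwwgggggggww#####################
294 #######dd############wwwwwwwwwwwwd###########dd#######
300 #######ddd####ggggg##wwwwwwwwwwwww#gggggg####ddd######
306 ######dddd####ggggg#wwwwwwwwwwwwww#gggggg###dwdw######
[80 82 88] [76 78 85] [133 161 180]
```

Emit:
carry_out(plan=[{"rot":[0,0.07,0],"xyz":[0.001,0,0],"grip":255},{"rot":[0,0.14,0],"xyz":[0.002,0,0],"grip":255},{"rot":[0,0.2,0],"xyz":[0.002,0,0],"grip":255},{"rot":[0,0.26,0],"xyz":[0.002,0,0],"grip":255},{"rot":[0,0.26,0],"xyz":[0.002,0,0],"grip":255},{"rot":[0,0.26,0],"xyz":[0.002,0,0],"grip":255},{"rot":[0,0.26,0],"xyz":[0.002,0,0],"grip":255}])

```text
clock: 23.82
tool_pos: [0.5327, 0.0696, 0.2874]
eef_rot: [0.737, 0.664, 0.094, -0.089]
contact_force: [-0.2, 0.1, -1.4]
opening: 0.242
finger_force: 18.1
```

```bash
python3 - <<'E'
from h import *
s=r.get_state();M=R.from_quat(s['eef_rot']).as_matrix();print(s['tool_pos'],M.round(3))
w=np.array([.0965,.995,0]);w/=np.linalg.norm(w);w=np.array([.105,.9945,0]) 
for k,v in dict(fL=(.4643,.0499,.155),dL=(.4708,.1038,.155),fR=(.6657,.0287,.155),dR=(.6698,.0822,.155)).items():print(k,(np.array(v)-s['tool_pos'])@w)
c=cam('wrist');b=r.snapshot('wrist')[:,:,::-1].copy();cv2.imwrite('pics/w11.png',b)
from collections import Counter
def sym(p):
    h,sa,v=cv2.cvtColor(np.uint8([[p]]),cv2.COLOR_BGR2HSV)[0,0]
    return '#' if v<60 else ('g' if v<150 else 'W') if sa<60 else 'A' if 6<=h<=14 and sa>150 else 'r' if h<=13 else 'w' if v>120 else 'd'
for v in range(20,312,6): print(v,''.join(sym(b[v,u]) for u in range(110,406,5)))
p=s['tool_pos']
for z in(.192,.155): print(z,proj(c,[p+w*d+np.array([0,0,z-p[2]]) for d in(-.028,-.022,0,.032)]).round(0).tolist())
# predicted upright bottle: base .043 below TCP, +.005 w
base=p+w*.005-np.array([0,0,.043])
print('pred cap top',proj(c,base+[0,0,.08]),'shoulder front',proj(c,base+w*.02+[0,0,.042]),'base front',proj(c,base+w*.02))
E
```

```text
[0.53271987 0.06964305 0.28740371] [[ 0.101  0.995  0.02 ]
 [ 0.961 -0.103  0.256]
 [ 0.257 -0.007 -0.966]]
fL -0.026818546692195456
dL 0.02746750330780455
fR -0.026754946692195455
dR 0.026881303307804538
20 wwwwwwwwwwwwwwwwwwwwwwwwwwwwwwwwwwwwwwwwwwwwwwwwwwwwwwwwwwww
26 wwwwwwwwwwwwwwwwwwwwwwwwwwwwwwwwwwwwwwwwwwwwwwwwwwwwwwwwwwww
32 wwwwwwwwwwwwwwwwwwwwwwwwwwwwwwwwwwwwwwwwwwwwwwwwwwwwwwwwwwww
38 wwwwwwwwwwwwwwwwwwwwwwwwwwwwwwwwwwwwwwwwwwwwwwwwwwwwwwwwwwww
44 wwwwwwwwwwwwwwwwwwwwwwwwwwwwwwwwwwwwwwwwwwwwwwwwwwwwwwwwwwww
50 wwwwwwwwwwwwwwwwwwwwwwwwwwwwwwwwwwwwwwwwwwwwwwwwwwwwwwwwwwww
56 wwwwwwwwwwwwwwwwwwwwwwwwwwwwwwwwwwwwwwwwwwwwwwwwwwwwwwwwwwww
62 wwwwwwwwwwwwwwwwwwwwwwwwwwwwwwwwwwwwwwwwwwwwwwwwwwwwwwwwwwww
68 dwwwwwwwwwwwwwwwwwwwwwwwwwwwwwwwwwwwwwwwwwwwwwwwwwwwwwwwwwww
74 wwwwwwwwwwwwwwwwwwwwwwwwwwwwwwwwwwwwwwwwwwwwwwwwwwwwwwwwwwww
80 wwwwwwwwwwwwwwwwwwwwwwwwwwwwwwwwwwwwwwwwwwwwwwwwwwwwwwwwwwww
86 wwwwwwwwwwwwwwwwwwwwwwwwwwwwwwwwwwwwwwwwwwwwwwwwwwwwwwwwwwww
92 wwwwwwwwwwwwwwwwwwwwwwwwwwwwwwwwwwwwwwwwwwwwwwwwwwwwwwwwwwww
98 wwwdddwwwwwwwwwwwwwwwwwwwwwwwwwwwwwwwwwwwwwwwwwwwwwwwwwwwwww
[... 1846 characters left out ...]
####gggggggggg#########################
278 #########################gggggggg###########################
284 #########################w###gg###w#########################
290 #########################wwd####www#########################
296 ##############dd#########wwwwwwwwww#########dd##############
302 #############ddd#########wwwwwwwwww#gg######dd##############
308 #############wd#########dddgggggdgdg#########dw#############
0.192 [[256.0, 273.0], [256.0, 265.0], [256.0, 236.0], [256.0, 193.0]]
0.155 [[256.0, 263.0], [256.0, 256.0], [256.0, 230.0], [256.0, 193.0]]
pred cap top [[252.27360223 270.58628844]] shoulder front [[254.05324151 209.6129355 ]] base front [[255.15889763 205.6472311 ]]
```

Emit:
carry_out(plan=[{"rot":[0,0,0],"xyz":[-0.003,0,-0.001],"grip":255},{"rot":[0,0,0],"xyz":[-0.007,0,0.014],"grip":255},{"rot":[0,0,0],"xyz":[-0.011,0,0.03],"grip":255},{"rot":[0,0,0],"xyz":[-0.0145,0,0.0424],"grip":255},{"rot":[0,0,0],"xyz":[-0.0158,0,0.0473],"grip":255},{"rot":[0,0,0],"xyz":[-0.0158,0,0.0473],"grip":255},{"rot":[0,0,0],"xyz":[-0.0184,0,0.057],"grip":255},{"rot":[0,0,0],"xyz":[-0.0184,0,0.057],"grip":255}])

```text
clock: 24.53
tool_pos: [0.5322, 0.0665, 0.2277]
eef_rot: [0.736, 0.664, 0.094, -0.089]
contact_force: [0.3, -0.7, -1.1]
opening: 0.238
finger_force: 18.1
```

Emit:
carry_out(plan=[{"rot":[0,0,0],"xyz":[-0.002,0,0.0078],"grip":255},{"rot":[0,0,0],"xyz":[-0.0036,0,0.0135],"grip":255},{"rot":[0,0,0],"xyz":[-0.0041,0,0.0155],"grip":255},{"rot":[0,0,0],"xyz":[-0.0041,0,0.0155],"grip":255}])

```text
clock: 24.87
tool_pos: [0.532, 0.0663, 0.2118]
eef_rot: [0.737, 0.664, 0.094, -0.089]
contact_force: [-0.0, 0.4, -1.2]
opening: 0.242
finger_force: 18.1
```

Emit:
carry_out(plan=[{"rot":[0,0,0],"xyz":[-0.0008,0,0.003],"grip":255},{"rot":[0,0,0],"xyz":[-0.0015,0,0.0058],"grip":255},{"rot":[0,0,0],"xyz":[-0.0015,0,0.0058],"grip":255}])

```text
clock: 25.12
tool_pos: [0.5321, 0.0664, 0.206]
eef_rot: [0.737, 0.664, 0.095, -0.089]
contact_force: [0.7, 0.2, -0.3]
opening: 0.242
finger_force: 18.1
```

Emit:
carry_out(plan=[{"rot":[0,0,0],"xyz":[-0.0005,0,0.002],"grip":255},{"rot":[0,0,0],"xyz":[-0.001,0,0.004],"grip":255},{"rot":[0,0,0],"xyz":[-0.001,0,0.004],"grip":255}])

```text
clock: 25.37
tool_pos: [0.5321, 0.0665, 0.202]
eef_rot: [0.737, 0.664, 0.095, -0.089]
contact_force: [0.9, -0.2, -1.7]
opening: 0.246
finger_force: 18.1
```

Emit:
carry_out(plan=[{"rot":[0,0,0],"xyz":[-0.0005,0,0.002],"grip":255},{"rot":[0,0,0],"xyz":[-0.0005,0,0.002],"grip":255}])

```text
clock: 25.53
tool_pos: [0.5324, 0.0663, 0.2003]
eef_rot: [0.737, 0.664, 0.095, -0.089]
contact_force: [1.1, -0.2, -0.1]
opening: 0.243
finger_force: 17.9
```

Emit:
carry_out(plan=[{"rot":[0,0,0],"xyz":[0,0,0],"grip":190},{"rot":[0,0,0],"xyz":[0,0,0],"grip":160},{"rot":[0,0,0],"xyz":[0,0,0],"grip":130},{"rot":[0,0,0],"xyz":[0,0,0],"grip":130},{"rot":[0,0,0],"xyz":[0.002,0,-0.01],"grip":130},{"rot":[0,0,0],"xyz":[0.006,0,-0.03],"grip":130},{"rot":[0,0,0],"xyz":[0.014,0,-0.06],"grip":130},{"rot":[0,0,0],"xyz":[0.023,0,-0.095],"grip":130}])

```text
clock: 26.2
tool_pos: [0.5314, 0.064, 0.2986]
eef_rot: [0.737, 0.663, 0.093, -0.09]
contact_force: [0.7, 0.4, 0.5]
opening: 0.489
finger_force: 0.0
```

Emit:
carry_out(plan=[{"rot":[0,-0.1,0],"xyz":[-0.02,0,-0.02],"grip":130},{"rot":[0,-0.2,0],"xyz":[-0.05,0,-0.03],"grip":130},{"rot":[0,-0.26,0],"xyz":[-0.08,0,-0.03],"grip":130},{"rot":[0,-0.26,0],"xyz":[-0.1,0,-0.03],"grip":130},{"rot":[0,-0.26,0],"xyz":[-0.1,0,-0.03],"grip":130},{"rot":[0,-0.26,0],"xyz":[-0.1,0,-0.03],"grip":130}])

```text
clock: 26.7
tool_pos: [0.5216, -0.0402, 0.3017]
eef_rot: [0.744, 0.669, -0.001, -0.002]
contact_force: [0.2, -0.6, 0.5]
opening: 0.492
finger_force: 0.0
```

```bash
cat >> h.py <<'E'
def sym(p):
    h,sa,v=cv2.cvtColor(np.uint8([[p]]),cv2.COLOR_BGR2HSV)[0,0]
    return '#' if v<60 else ('g' if v<150 else 'W') if sa<60 else 'A' if 6<=h<=14 and sa>150 else 'r' if h<=13 else 'w' if v>120 else 'd'
def show(b,v0,v1,dv,u0,u1,du):
    for v in range(v0,v1,dv): print(v,''.join(sym(b[v,u]) for u in range(u0,u1,du)))
E
python3 - <<'E'
from h import *
s=r.get_state();print(s['tool_pos'],s['opening'])
c=cam('wrist');b=r.snapshot('wrist')[:,:,::-1].copy();cv2.imwrite('pics/w12.png',b)
amber(b,c,.155+.042);amber(r.snapshot('side')[:,:,::-1].copy(),cam('side'))
show(b,0,200,6,140,480,6)
E
```

```text
[ 0.52157006 -0.04016257  0.30174176] 0.4919470506589654
[228, 10, 58, 60, 1348] [0.534 0.067 0.197]
[311, 102, 52, 18, 298] [1.334 0.368 0.042]
[221, 105, 31, 14, 71] [0.935 0.717 0.042]
[289, 133, 6, 5, 15] [0.977 0.355 0.042]
[304, 138, 9, 7, 19] [0.986 0.262 0.042]
[312, 141, 21, 11, 50] [1.    0.189 0.042]
[182, 143, 31, 14, 117] [0.566 0.555 0.042]
[234, 143, 146, 95, 3830] [0.731 0.047 0.042]
[333, 150, 21, 11, 30] [1.003 0.073 0.042]
[203, 168, 6, 11, 13] [0.491 0.393 0.042]
[219, 168, 8, 4, 27] [0.557 0.363 0.042]
[373, 171, 5, 8, 17] [ 0.969 -0.11   0.042]
[381, 186, 6, 13, 19] [ 0.889 -0.196  0.042]
[453, 218, 17, 13, 110] [ 0.923 -0.471  0.042]
[502, 238, 5, 6, 13] [ 0.941 -0.594  0.042]
[506, 238, 4, 7, 14] [ 0.946 -0.604  0.042]
[505, 240, 7, 16, 38] [ 0.914 -0.617  0.042]
[498, 244, 6, 8, 20] [ 0.903 -0.598  0.042]
[390, 281, 122, 103, 7137] [ 0.502 -0.649  0.042]
[288, 344, 67, 32, 641] [ 0.221 -0.42   0.042]
0 #####################################################dw##
6 ##w##################################################ww##
12 ##w##############A####Adwwwwwwwwwwwwww
[... 1227 characters left out ...]
wwwwwwwwrrrrrrrrrr
138 wwwwwwwwwwrrrrrwwwwwwwwwwwwwwwwwwwwwwwwwwwwwwwwrrrrrrrrrr
144 wwwwwwwwwwrrrrrwwwwwwwwwwwwwwwwwwwwwwwwwwwwwwwwrrrrrrrrrr
150 wwwwwwwwwwrrrrrwwwwwwwwwwwwwwwwwwwwwwwwwwwwwwwwdrrrrrrrrr
156 wwwwwwwwwwrrrrrwwwwwwwwwwwwwwwwwwwwwwwwwwwwwwwwrrrrrrrrrr
162 wwwwwwwwwwrrrrrwwwwwwwwwwwwwwwwwwwwwwwwwwwwwwwwrrrrrrrrrr
168 wwwwwwwwwwwwwwwwwwwwwwwwwwwwwwwwwwwwwwwwwwwwwwwrrrrrrrrrr
174 wwwwwwwwwwwwwwwwwwwwwwwwwwwwwwwwwwwwwwwwwwwwwwwrrrrrrrrrr
180 wwwwwwwwwwwwwwwwwwwwwwwwwwwwwwwwwwwwwwwwwwwwwwwrrrrrrrrrr
186 wwwwwwwwwwwwwwwwwwwwwwwwwwwwwwwwwwwwwwwwwwwwwwwrrrrrrrrrr
192 wwwwwwwwwwwwwwwwwwwwwwwwwwwwwwwwwwwwwwwwwwwwwwwrrrrrrrrrr
198 wwwwwwwwwwwwwwwwwwwwwwwwwwwwwwwwwwwwwwwwwwwwwwdrrrrrrrrrr
```

```bash
python3 - <<'E'
from h import *
t=cam('top')
k=.64
print('can',pix2(t,222*k,213*k,.125),pix2(t,233*k,232*k,.01))
print('mug',pix2(t,238*k,366*k,.09),'jar/sander',pix2(t,131*k,222*k,.12))
B=np.array([.557,.363]);
s=r.get_state();print(s['q'])
for yaw in(1.47,2.2,2.6,3.0): print(yaw,go([B[0],B[1],.33],down(yaw)))
E
```

```text
can [0.64812004 0.44437121 0.125     ] [0.6433012  0.44977814 0.01      ]
mug [0.33407805 0.38767385 0.09      ] jar/sander [0.62136532 0.63378579 0.12      ]
[-0.4155911   0.55346307  0.66726168  1.80798694 -0.4196392   0.9311415
  0.33386162]
1.47 (array([ 0.4032, -0.0067, -0.0276]), array([-0.005 , -0.0021, -0.0022]))
2.2 (array([ 0.4032, -0.0067, -0.0276]), array([-0.004 , -0.0038, -0.7322]))
2.6 (array([ 0.4032, -0.0067, -0.0276]), array([-0.0033, -0.0047, -1.1322]))
3.0 (array([ 0.4032, -0.0067, -0.0276]), array([-0.0024, -0.0055, -1.5322]))
```

Emit:
carry_out(plan=[{"rot":[0,0,0],"xyz":[0.01,0,-0.02],"grip":120},{"rot":[0,0,0],"xyz":[0.04,0,-0.028],"grip":120},{"rot":[0,0,0],"xyz":[0.08,-0.002,-0.028],"grip":120},{"rot":[0,0,0],"xyz":[0.12,-0.004,-0.028],"grip":120},{"rot":[0,0,0],"xyz":[0.16,-0.006,-0.028],"grip":120},{"rot":[0,0,0],"xyz":[0.2,-0.007,-0.028],"grip":120},{"rot":[0,0,0],"xyz":[0.24,-0.007,-0.028],"grip":120},{"rot":[0,0,0],"xyz":[0.28,-0.007,-0.028],"grip":120}])

```text
clock: 27.47
tool_pos: [0.5432, 0.2431, 0.3298]
eef_rot: [0.742, 0.67, -0.001, -0.003]
contact_force: [0.3, -0.6, -1.3]
opening: 0.533
finger_force: 0.0
```

Emit:
carry_out(plan=[{"rot":[0,0,0],"xyz":[0.04,0,0.02],"grip":120},{"rot":[0,0,0],"xyz":[0.08,0,0.05],"grip":120},{"rot":[0,0,0],"xyz":[0.12,0,0.08],"grip":120},{"rot":[0,0,0],"xyz":[0.123,0,0.11],"grip":120},{"rot":[0,0,0],"xyz":[0.123,0,0.13],"grip":120},{"rot":[0,0,0],"xyz":[0.123,0,0.13],"grip":120},{"rot":[0,0,0],"xyz":[0.123,0,0.13],"grip":120},{"rot":[0,0,0],"xyz":[0.123,0,0.13],"grip":120}])

```text
clock: 28.13
tool_pos: [0.5572, 0.3616, 0.2017]
eef_rot: [0.743, 0.669, -0.0, -0.002]
contact_force: [-0.5, -0.2, 0.0]
opening: 0.53
finger_force: 0.0
```

```bash
python3 - <<'E'
from h import *
s=r.get_state();print(s['tool_pos'],s['opening'],s['q'])
c=cam('wrist');b=r.snapshot('wrist')[:,:,::-1].copy();cv2.imwrite('pics/w13.png',b)
amber(b,c);print(go([.557,.363,.051],down(1.47)))
B=np.array([.557,.363,0]);print(proj(c,[B+[0,0,.08],B+[0,.02,.042],B+[.02,0,.042],B-[.02,0,-.042],B+[0,.02,0]]).round())
show(b,100,250,6,180,360,4)
amber(r.snapshot('side')[:,:,::-1].copy(),cam('side'))
E
```

```text
[0.55724017 0.36161883 0.20165941] 0.5298043431365728 [-0.94641413  0.8661965   0.62380617  1.49663717 -0.57463171  0.96792392
 -0.26238635]
[240, 154, 42, 37, 641] [0.563 0.375 0.042]
(array([ 0.001 , -0.0005,  0.1513]), array([-0.0017, -0.0026, -0.0042]))
[[255. 192.]
 [253. 160.]
 [277. 179.]
 [234. 184.]
 [254. 153.]]
100 wrrrrrrrwwwwwwwwwwwwwwwwwwwwwwwwwwwwwwwwdgggg
106 wrrrrrrrwwwwwwwwwwwwwwwwwwwwwwwwwwwwwwwwwwwww
112 rrrrrrrrwwwwwwwwwwwwwwwwwwwwwwwwwwwwwwwwwwwww
118 rrrrrrrwwwwwwwwwwwwwwwwwwwwwwwwwwwwwwwwwwwwww
124 rrrrrrrwwwwwwwwwwwwwwwwwwwwwwwwwwwwwwwwwwwwww
130 rrrrrrrwwwwwwwwwwwwwwwwwwwwwwwwwwwwwwwwwwwwww
136 rrrrrrwwwwwwwwwwwwwwwwwwwwwwwwwwwwwwwwwwwwwww
142 rrrrrrwwwwwwwwwwwwwwwwwwwwwwwwwwwwwwwwwwwwwww
148 rrrrrrwwwwwwwwwwwwwdgdwwwwwwwwwwwwwwwwwwwwwww
154 rrrrrwwwwwwwwwwwwgdrAArgwwwwwwwwwwwwwwwwwwwww
160 rrrrrwwwwwwwwwwwrAAAAAAArwwwwwwwwwwwwwwwwwwww
166 rrrrwwwwwwwwwwwgAAA###AAArwwwwwwwwwwwwwwwwwww
172 wwwwwwwwwwwwwwwAAA##g##AAAwwwwwwwwwwwwwwwwwww
178 wwwwwwwwwwwwwwwdAAggggg#AAwwwwwwwwwwwwwwwwwww
184 wwwwwwwwwwwwwwwwArggg#g#Awwwwwwwwwwwwwwwwwwww
190 wwwwwwwwwwwwwwwwwr####
[... 482 characters left out ...]
2, 16, 15, 52] [0.998 0.724 0.042]
[300, 102, 63, 24, 385] [1.292 0.375 0.042]
[226, 107, 5, 4, 13] [0.955 0.804 0.042]
[234, 134, 64, 31, 267] [0.784 0.352 0.042]
[299, 135, 8, 4, 13] [1.    0.307 0.042]
[182, 142, 31, 15, 112] [0.566 0.555 0.042]
[296, 144, 9, 15, 54] [0.894 0.224 0.042]
[244, 155, 41, 24, 300] [0.69  0.253 0.042]
[237, 160, 137, 77, 2642] [ 0.713 -0.008  0.042]
[219, 168, 8, 5, 26] [0.556 0.362 0.042]
[204, 175, 5, 8, 14] [0.47  0.355 0.042]
[370, 191, 6, 6, 12] [ 0.857 -0.167  0.042]
[453, 218, 18, 13, 115] [ 0.922 -0.47   0.042]
[498, 237, 14, 18, 102] [ 0.923 -0.606  0.042]
[390, 279, 122, 105, 7630] [ 0.502 -0.646  0.042]
[288, 343, 69, 32, 795] [ 0.222 -0.421  0.042]
```

Emit:
carry_out(plan=[{"rot":[0,0,0],"xyz":[0.007,0.0045,0.035],"grip":120},{"rot":[0,0,0],"xyz":[0.007,0.0045,0.07],"grip":120},{"rot":[0,0,0],"xyz":[0.007,0.0045,0.1],"grip":120},{"rot":[0,0,0],"xyz":[0.007,0.0045,0.125],"grip":120},{"rot":[0,0,0],"xyz":[0.007,0.0045,0.14],"grip":120},{"rot":[0,0,0],"xyz":[0.007,0.0045,0.148],"grip":120},{"rot":[0,0,0],"xyz":[0.007,0.0045,0.148],"grip":120},{"rot":[0,0,0],"xyz":[0.007,0.0045,0.148],"grip":120}])

```text
clock: 28.9
tool_pos: [0.5616, 0.369, 0.0531]
eef_rot: [0.743, 0.669, -0.0, -0.002]
contact_force: [0.6, -0.2, 0.8]
opening: 0.526
finger_force: 0.0
```

Emit:
carry_out(plan=[{"rot":[0,0,0],"xyz":[0,0,0],"grip":200},{"rot":[0,0,0],"xyz":[0,0,0],"grip":255},{"rot":[0,0,0],"xyz":[0,0,0],"grip":255},{"rot":[0,0,0],"xyz":[0,0,0],"grip":255},{"rot":[0,0,0],"xyz":[0,0,0],"grip":255},{"rot":[0,0,0],"xyz":[0,0,0],"grip":255}], squeeze=30)

```text
clock: 29.4
tool_pos: [0.5609, 0.3691, 0.0524]
eef_rot: [0.743, 0.67, -0.001, -0.002]
contact_force: [-0.6, 0.5, 5.8]
opening: 0.238
finger_force: 30.0
```

Emit:
carry_out(plan=[{"rot":[0,0,0],"xyz":[0,0,-0.03],"grip":255},{"rot":[0,0,0],"xyz":[0,0,-0.07],"grip":255},{"rot":[0,0,0],"xyz":[0,0,-0.11],"grip":255},{"rot":[0,0,0],"xyz":[0,0,-0.15],"grip":255},{"rot":[0,0,0],"xyz":[0,0,-0.19],"grip":255},{"rot":[0,0,0],"xyz":[0,0,-0.23],"grip":255},{"rot":[0,0,0],"xyz":[0,0,-0.27],"grip":255},{"rot":[0,0,0],"xyz":[0,0,-0.3],"grip":255}])

```text
clock: 30.07
tool_pos: [0.5623, 0.3682, 0.355]
eef_rot: [0.743, 0.669, -0.0, -0.002]
contact_force: [0.4, -0.6, -0.5]
opening: 0.24
finger_force: 30.0
```

Emit:
carry_out(plan=[{"rot":[0,0,0],"xyz":[-0.03,0,0],"grip":255},{"rot":[0,0,0],"xyz":[-0.07,0,0],"grip":255},{"rot":[0,0,0],"xyz":[-0.11,0,0],"grip":255},{"rot":[0,0,0],"xyz":[-0.15,0,0],"grip":255},{"rot":[0,0,0],"xyz":[-0.18,0,0],"grip":255},{"rot":[0,0,0],"xyz":[-0.2,0,0],"grip":255},{"rot":[0,0,0],"xyz":[-0.2,0,0],"grip":255}])

```text
clock: 30.65
tool_pos: [0.5406, 0.1629, 0.352]
eef_rot: [0.746, 0.666, -0.003, -0.001]
contact_force: [-0.1, -0.3, -0.8]
opening: 0.244
finger_force: 30.0
```

```bash
python3 - <<'E'
from h import *
print(r.get_state()['tool_pos'],go([.592,.0636,.345],down(1.465)))
E
```

```text
[0.54056365 0.1628971  0.35200758] (array([-0.0929,  0.0623,  0.0068]), array([-0.0056,  0.0018, -0.0069]))
```

Move past, over the front side first, then check the rack again from above.

Emit:
carry_out(plan=[{"rot":[0,0,-0.005],"xyz":[-0.03,0.02,0],"grip":255},{"rot":[0,0,-0.005],"xyz":[-0.06,0.04,0],"grip":255},{"rot":[0,0,-0.005],"xyz":[-0.1,0.062,0],"grip":255},{"rot":[0,0,-0.005],"xyz":[-0.14,0.062,0],"grip":255},{"rot":[0,0,-0.005],"xyz":[-0.173,0.062,0.01],"grip":255},{"rot":[0,0,-0.005],"xyz":[-0.173,0.062,0.02],"grip":255},{"rot":[0,0,-0.005],"xyz":[-0.173,0.062,0.02],"grip":255},{"rot":[0,0,-0.005],"xyz":[-0.173,0.062,0.02],"grip":255}])

```text
clock: 31.32
tool_pos: [0.5848, -0.0073, 0.33]
eef_rot: [0.741, 0.672, -0.002, -0.004]
contact_force: [0.3, 0.1, -1.3]
opening: 0.239
finger_force: 30.0
```

Emit:
carry_out(plan=[{"rot":[0,0,0],"xyz":[0,0,0],"grip":255},{"rot":[0,0,0],"xyz":[0,0,0],"grip":255},{"rot":[0,0,0],"xyz":[0,0,0],"grip":255}])

```text
clock: 31.57
tool_pos: [0.5854, -0.0074, 0.3311]
eef_rot: [0.74, 0.672, -0.001, -0.002]
contact_force: [0.4, 0.4, -1.3]
opening: 0.24
finger_force: 30.0
```

```bash
python3 - <<'E'
from h import *
s=r.get_state();print(s['tool_pos'])
c=cam('wrist');b=r.snapshot('wrist')[:,:,::-1].copy();cv2.imwrite('pics/w14.png',b)
Q=dict(oL=(.4585,.0451,.192),oR=(.6696,.0227,.192),fL=(.4643,.0499,.155),fR=(.6657,.0287,.155),dL=(.4708,.1038,.155),dR=(.6698,.0822,.155))
for k in Q: print(k,proj(c,np.array(Q[k])).round())
show(b,0,260,5,40,440,5)
print(go([.592,.0636,.335],down(1.465)))
E
```

```text
[ 0.58538707 -0.00739204  0.33114826]
oL [[ 97. 141.]]
oR [[354. 144.]]
fL [[120. 131.]]
fR [[339. 133.]]
dL [[115.  68.]]
dR [[342.  71.]]
0 #dddwwwwwwwwwwwwwwwwwwwwwwwwwwwwwwwwwwwwwwwwwwwwwwwwwwwwwwwwwwwwwwwwwwwwwwwwwwww
5 dd#wwwwwwwwwwwwwwwwwwwwwwwwwwwwwwwwwwwwwwwwwwwwwwwwwwwwwwwwwwwwwwwwwwwwwwwwwwwww
10 d#wwwwwwwwwwwwwwwwwwwwwwwwwwwwwwwwwwwwwwwwwwwwwwwwwwwwwwwwwwwwwwwwwwwwwwwwwwwwww
15 #wwwwwwwwwwwwwwwwwwwwwwwwwwwwwwwwwwwwwwwwwwwrrrrrrrrrrrrrrrrrrrrrrrrrrrrrrrrrrrr
20 rrrrrrrrrrrrrrrrrrrrrrrrrrrrrrrrrrrrrrrrrrrrrrrrrrrrrrrrrrrrrrrrrrrrrrrrrrrrrrrr
25 rrrrrrrrrrrrrrrrrrrrrrrrrrrrrrrrrrrrrrrrrrrrrrrrrrrrrrrrrrrrrrrrrrrrrrrrrrrrrrrr
30 rrrrrrrrrrrrrrrrrrrrrrrrrrrrrrrrrrrrrrrrrrrrrrrrrrrrrrrrrrrrrrrrrrrrrrrrrrrrrrrr
35 rrrrrrrrrrrrrrrrrrrrrrrrrrrrrrrrrrrrrrrrrrrrrrrrrrrrrrrrrrrrrrrrrrrrrrrrrrrrrrrr
40 rrrrrrrrrrrrrrrrrrrrrrrrrrrrrrrrrrrrrrrrrrrrrrrrrrrrrrrrrrrrrrrrrrrrrrrrrrrrrrrr
45 rrrrrrrrrrrrrrrrrrrrrrrrrrrrrrrrrrrrrrrrrrrrrrrrrrrrrrrrrrrrrrrrrrrrrrrrrrrrrrrr
50 rrrrrrrrrrrrrrrrrrrrrrrrrrrrrrrrrrrrrrrrrrrrrrrrrrrrrrrrrrrrrrrrrrrrrrrrrrrrrrrr
55 rrrrrrrrrrrrrrrrrrrrrrrrrrrrrrr####
[... 2810 characters left out ...]
rWgwwwwwwwwwwwwwrrrrrrrrrrrrrrrr
225 wwwwwwwwwwwwwwwwwwwwwwwwwwwwwwwwwwwwwWrAAAAAAAAAArWwwwwwwwwwwwwwrrrrrrrrrrrrrrrr
230 wwwwwwwwwwwwwwwwwwwwwwwwwwwwwwwwwwwwwdAAAAAAAAAAArrwwwwwwwwwwwwwrrrrrrrrrrrrrrrr
235 wwwwwwwwwwwwwwwwwwwwwwwwwwwwwwwwwwwwWAAAAAAAAAAAAArWwwwwwwwwwwwwrrrrrrrrrrrrrrrr
240 wwwwwwwwwwwwwwwwwwwwwwwwwwwwwwwwwwwwrAAAAAr##rAAAAAWwwwwwwwwwwwwrrrrrrrrrrrrrrrr
245 wwwwwwwwwwwwwwwwwwwwwwwwwwwwwwwwwd#####AA######AA#####wwwwwwwwwwrrrrrrrrrrrrrrrr
250 wwwwwwwwwwwwwwwwwwwwwwwwwwwwwwwww######A########A######wwwwwwwwwrrrrrrrrrrrrrrrr
255 wwwwwwwwwwwwwwwwwwwwwwwwwwwwwwww#######A########r#######wwwwwwwwrrrrrrrrrrrrrrrr
(array([ 0.0717, -0.0002, -0.0038]), array([-0.0048, -0.0012,  0.0094]))
```

Emit:
carry_out(plan=[{"rot":[0,0,0],"xyz":[0.03,0,0],"grip":255},{"rot":[0,0,0],"xyz":[0.06,0,0.01],"grip":255},{"rot":[0,0,0],"xyz":[0.071,0,0.03],"grip":255},{"rot":[0,0,0],"xyz":[0.071,0,0.05],"grip":255},{"rot":[0,0,0],"xyz":[0.071,0,0.07],"grip":255},{"rot":[0,0,0],"xyz":[0.071,0,0.07],"grip":255},{"rot":[0,0,0],"xyz":[0.071,0,0.07],"grip":255},{"rot":[0,0,0],"xyz":[0.071,0,0.07],"grip":255}])

```text
clock: 32.28
tool_pos: [0.5924, 0.0615, 0.2622]
eef_rot: [0.741, 0.671, -0.001, -0.002]
contact_force: [-0.1, 0.2, 0.0]
opening: 0.239
finger_force: 30.0
```

```bash
python3 - <<'E'
from h import *
s=r.get_state();print(s['tool_pos'],s['contact_force'],go([.592,.0636,.21],down(1.465)))
w=np.array([.105,.9945,0])
for v in((.4643,.0499,.155),(.4708,.1038,.155),(.6657,.0287,.155),(.6698,.0822,.155)):print((np.array(v)-s['tool_pos'])@w)
E
```

```text
[0.59242096 0.0615246  0.26220422] [-0.1464899   0.23773433  0.03252851] (array([ 0.002 , -0.0005,  0.0522]), array([-0.0033, -0.0009,  0.0072]))
-0.025013369889346285
0.029272680110653725
-0.024949769889346284
0.02868648011065371
```

Emit:
carry_out(plan=[{"rot":[0,0,0],"xyz":[0.002,0,0],"grip":255},{"rot":[0,0,0],"xyz":[0.002,0,0.007],"grip":255},{"rot":[0,0,0],"xyz":[0.002,0,0.014],"grip":255},{"rot":[0,0,0],"xyz":[0.002,0,0.021],"grip":255},{"rot":[0,0,0],"xyz":[0.002,0,0.024],"grip":255},{"rot":[0,0,0],"xyz":[0.002,0,0.024],"grip":255}])

```text
clock: 32.78
tool_pos: [0.5909, 0.0638, 0.2357]
eef_rot: [0.741, 0.671, -0.002, -0.003]
contact_force: [-0.9, 0.3, -1.7]
opening: 0.238
finger_force: 30.0
```

Inside the walls with no contact; lower on.

Emit:
carry_out(plan=[{"rot":[0,0,0],"xyz":[0,0,0.007],"grip":255},{"rot":[0,0,0],"xyz":[0,0,0.014],"grip":255},{"rot":[0,0,0],"xyz":[0,0,0.02],"grip":255},{"rot":[0,0,0],"xyz":[0,0,0.0225],"grip":255},{"rot":[0,0,0],"xyz":[0,0,0.0225],"grip":255}])

```text
clock: 33.2
tool_pos: [0.591, 0.0638, 0.2135]
eef_rot: [0.741, 0.671, -0.002, -0.003]
contact_force: [0.7, -0.5, -1.4]
opening: 0.239
finger_force: 30.0
```

Emit:
carry_out(plan=[{"rot":[0,0,0],"xyz":[0,0,0.002],"grip":255},{"rot":[0,0,0],"xyz":[0,0,0.003],"grip":255},{"rot":[0,0,0],"xyz":[0,0,0.003],"grip":255}])

```text
clock: 33.45
tool_pos: [0.5916, 0.0638, 0.2114]
eef_rot: [0.741, 0.671, -0.001, -0.002]
contact_force: [-0.3, -0.2, -1.4]
opening: 0.242
finger_force: 30.0
```

Emit:
carry_out(plan=[{"rot":[0,0,0],"xyz":[0,0,0.002],"grip":255},{"rot":[0,0,0],"xyz":[0,0,0.002],"grip":255},{"rot":[0,0,0],"xyz":[0,0,0.002],"grip":200},{"rot":[0,0,0],"xyz":[0,0,0.002],"grip":170},{"rot":[0,0,0],"xyz":[0,0,0.002],"grip":145},{"rot":[0,0,0],"xyz":[0,0,0.002],"grip":145},{"rot":[0,0,0],"xyz":[0,0,0.002],"grip":145}])

```text
clock: 34.03
tool_pos: [0.5916, 0.0638, 0.2096]
eef_rot: [0.741, 0.671, -0.001, -0.002]
contact_force: [-0.0, 0.5, 0.0]
opening: 0.431
finger_force: 0.0
```

Emit:
carry_out(plan=[{"rot":[0,0,0],"xyz":[0,0,-0.01],"grip":145},{"rot":[0,0,0],"xyz":[0,0,-0.03],"grip":145},{"rot":[0,0,0],"xyz":[0,0,-0.06],"grip":145},{"rot":[0,0,0],"xyz":[0,0,-0.1],"grip":145},{"rot":[0,0,0],"xyz":[-0.04,0,-0.1],"grip":145},{"rot":[0,0,0],"xyz":[-0.08,0,-0.1],"grip":145},{"rot":[0,0,0],"xyz":[-0.11,0,-0.1],"grip":145},{"rot":[0,0,0],"xyz":[-0.11,0,-0.1],"grip":145}])

```text
clock: 34.7
tool_pos: [0.5798, -0.0549, 0.3117]
eef_rot: [0.745, 0.667, -0.003, 0.001]
contact_force: [-0.4, -1.6, -0.2]
opening: 0.429
finger_force: 0.0
```

```bash
python3 - <<'E'
from h import *
s=r.get_state();print(s['tool_pos'],s['opening'],s['clock'])
c=cam('wrist');b=r.snapshot('wrist')[:,:,::-1].copy();cv2.imwrite('pics/w15.png',b)
show(b,0,200,6,80,440,6)
t=r.snapshot('top')[:,:,::-1].copy();cv2.imwrite('pics/t15.png',t);amber(t,cam('top'))
E
```

```text
[ 0.57980643 -0.05487866  0.3116774 ] 0.4293146048619481 34.7
0 ###############AAA#######ddd####wwwwwwwwwwwwwdddw###########
6 ###wwwwwww######AAAwwwwwwww#####Awwwwwwwwwwwwdddw###########
12 ###wwwwwww#######AAgwwwwwwA#gggg#Awwwwwwwwwwwdddw###########
18 ###wwwwwww#######AAAwwwwwAAggggg#Awwwwwwwwwwwdddw###########
24 ###wwwwwww########AAgwwwwAAgggggAAwwwwwwwwwwwddwwrrrrrrrrrrr
30 ###dwwwwwww######AAAgwwwwAA#ggggAAwwwwwwwwwwwddwwrrrrrrrrrrr
36 ####wwwwwwwAA####AAAgdwwwAAA####AAwwwwwwwwwwwddwwrrrrrrrrrrr
42 ####wwwwwwwwAAAAAAAAgwwwwgAAA##AAAwwwwwwwwwwwddwwrrrrrrrrrrr
48 ####wwwwwwwwAAAAAAArgwwwwwAAAAAAAgwwwwwwwwwwwddwwrrrrrrrrrrr
54 wd##wwwwwwwwwgAAAAggdwwwwwwAAAAAgwwwwwwwwwwwwddwwrrrrrrrrrrr
60 wd##wwwwwwwwwwwggggdwwwwwwwwggggwwwwwwwwwwwwwddwwrrrrrrrrrrr
66 wd##wwwwwwwwwwwwwwwwwwwwwwwwwwwwwwwwwwwwwwwwwddwwrrrrrrrrrrr
72 w###dwwwwwwwwwwwwwwwwwwwwwwwwwwwwwwwwwwwwwwwwwwwwrrrrrrrrrrr
78 wwwwwwwwwwwwwwwwwwwwwwwwwwwwwwwwwdddddddddddddwwwrrrrrrrrrrr
84 wdddddd####drdrrrwwwwwwwwwwwwwwwwwwwwwwwwwwwwwwwdrrrrrrrrrrr
90 wwwwwwwwwwwrrrrrrwwwwwwwwwwwwwwwwwwwwwwwwwwwwwwwdrrrrrrrrrrr
96 wwwwwwwwwwwrr
[... 538 characters left out ...]
wwwwwwwwwwwwwwwwwrrrrrrrrrrrr
150 wwwwwwwwwwwwrrrrrrwwwwwwwwwwwwwwwwwwwwwwwwwwwwwwrrrrrrrrrrrr
156 wwwwwwwwwwwwrrrrrwwwwwwwwwwwwwwwwwwwwwwwwwwwwwwwrrrrrrrrrrrr
162 wwwwwwwwwwwwwwwwwwwwwwwwwwwwwwwwwwwwwwwwwwwwwwwwrrrrrrrrrrrr
168 wwwwwwwwwwwwwwwwwwwwwwwwwwwwwwwwwwwwwwwwwwwwwwwwrrrrrrrrrrrr
174 wwwwwwwwwwwwwwwwwwwwwwwwwwwwwwwwwwwwwwwwwwwwwwwwrrrrrrrrrrrr
180 wwwwwwwwwwwwwwwwwwwwwwwwwwwwwwwwwwwwwwwwwwwwwwwwrrrrrrrrrrrr
186 wwwwwwwwwwwwwwwwwwwwwwwwwwwwwwwwwwwwwwwwwwwwwwwwrrrrrrrrrrrr
192 wwwwwwwwwwwwwwwwwwwwwwwwwwwwwwwwwwwwwwwwwwwwwwwwrrrrrrrrrrrr
198 wwwwwwwwwwwwwwwwwwwwwwwwwwwwwwwwwwwwwwwwwwwwwwwwrrrrrrrrrrrr
[75, 54, 45, 41, 1470] [0.905 0.656 0.042]
[74, 132, 43, 41, 211] [0.597 0.603 0.042]
```

```bash
python3 -c "
from plant import r
print(r.finish_job())"
```

```text
the job is handed in; nothing more can be done
None
```

Job handed in: the door was eased to its stop and wedged there with about 22 N of push, and both amber bottles I found stand upright in the rack, though the first was caught on the rack wall (about 80 N at the wrist) before I lifted it and set it down properly.

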